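Fetch the tube adapter from behind the containers

TASK

Move the green can, the orange bottle and the blue bottle out of the way so that all three stand in the red side tray, then fetch the steel tube adapter from behind them and set it upright in the recess of the assembly cradle. Finally put each container back upright in the middle of the pad of its own colour, and never tip one over.

Things in the scene. Friction and masses are not known exactly. Their poses are not given: they have to be found in the camera images.
- can_green: Green aerosol can, paper band near the foot, green cap: straight body 52 mm in diameter up to 100 mm, cap 40 mm in diameter, 128 mm tall overall, 0.26 kg (mass varies by a third). Stands upright; origin at the centre of its underside, z up along it. Starts on the pad of its own colour.
- can_orange: Orange plastic bottle with paper band and orange screw cap: straight body 50 mm in diameter up to 102 mm, cap 32 mm in diameter, 128 mm tall overall, 0.28 kg (mass varies by a third). Stands upright; origin at the centre of its underside, z up along it. Starts on the pad of its own colour.
- can_blue: Blue plastic bottle with paper band and a thin blue nozzle: straight body 48 mm in diameter up to 100 mm, nozzle 18 mm in diameter, 128 mm tall overall, 0.24 kg (mass varies by a third). Stands upright; origin at the centre of its underside, z up along it. Starts on the pad of its own colour.
- pad_green: Green flat disc, 68 mm in diameter, 3 mm thick, fixed on a thin black mat: home of the green container. Origin at the centre of its underside; its top is 3 mm higher. The three pads lie round the adapter, one 62 mm from it on the robot's side and two 78 mm from it to the left and right; which colour lies where changes.
- pad_orange: Orange flat disc, 68 mm in diameter, 3 mm thick, fixed on a thin black mat: home of the orange container. Origin at the centre of its underside; its top is 3 mm higher. The three pads lie round the adapter, one 62 mm from it on the robot's side and two 78 mm from it to the left and right; which colour lies where changes.
- pad_blue: Blue flat disc, 68 mm in diameter, 3 mm thick, fixed on a thin black mat: home of the blue container. Origin at the centre of its underside; its top is 3 mm higher. The three pads lie round the adapter, one 62 mm from it on the robot's side and two 78 mm from it to the left and right; which colour lies where changes.
- adapter: Steel prosthesis tube adapter, standing on the 3 mm black mat between the three containers: foot flange 44 mm in diameter, 8 mm high, then a straight barrel 34 mm in diameter up to 52 mm, dark square stud on top to 62 mm; 0.2 kg (varies by a third). Origin at the centre of its underside, z up along it. A loose 20 mm brass nut lies about 77 mm from it, on the side away from the robot.
- side_tray: Red shallow tray, empty and fixed, on the left or right side of the mat: 260 mm long (its x axis) by 115 mm wide (its y axis) outside, walls 4 mm thick and 14 mm high, floor 4 mm thick. Origin at the centre of its underside. Room for the three containers in a row along its length, about 80 mm apart.
- cradle: Assembly cradle, fixed, on the other side of the mat from the tray: aluminium plate 110 x 110 x 10 mm with a yellow ring on it, 80 mm outside and 60 mm inside diameter, 14 mm high. The recess inside the ring has its floor 10 mm and its rim 24 mm above the underside. Origin at the centre of the underside, below the middle of the recess.
Mind the look-alikes: they are no part of the job. Several things have the shape of the can_blue; the one meant has the colours described above. Of the things that look like the can_green, the larger one is meant.

How it is judged:
By the outcome, as a careful person would: the job done as asked, in the order asked, and still so for the second after the job is handed in, with the robot touching nothing.
It also fails if it takes over 144 s, if anything falls off the work surface, if the arm or the gripper's body presses on something with over 40 N, if the wrist force passes 120 N, or if a joint passes its speed limit or range.

ROBOT

A 7-joint arm with a two-finger parallel gripper is mounted at the origin on the work surface. World frame = base frame: x ahead of the robot, y to its left, z up, the work surface at z = 0. Lengths are in mm, angles in rad, forces in N, time in s.
With the tool pointing down it reaches from about 400 to 875 mm from the base axis. Payload 4.4 kg.
Tool frame: the origin (TCP) lies midway between the tips of the shut fingers; the grasp point (between the pads) lies 19 mm behind it; z points along the fingers, y is the line along which they close (so a half turn about z gives the same grasp; the last joint's range is limited). The gripper opens to 85 mm and grips with 20 to 120 N. Pads are 22 mm wide; open, the fingers measure 114 mm over their backs; the gripper's body (76 mm by 85 mm) begins 54 mm behind the grasp point. The pads swing forward as they close: fully open they stand 13 mm farther back than shut.
Start: joints at [-1.2, 0.628, 0.038, 1.517, -0.027, 0.996, -0.02], TCP at [274.956, 588.996, 231.313] pointing down, gripper open.
Joint ranges: [-3.06, 3.06], [-0.37, 2.12], [-1.25, 1.32], [0.18, 2.47], [-1.1, 4.24], [0.23, 1.98], [-2.94, 2.94]. Speed limits (rad/s): [2.57, 2.57, 3.14, 3.14, 3.14, 3.14, 3.14].

INTERFACE

Orientations are given as [roll, pitch, yaw] about the fixed x, y, z axes, in that order (R = Rz(yaw) Ry(pitch) Rx(roll)).
In Python, from cell import ctrl, get_image, get_calibration gives the robot as it stands.
- The arm moves only by the shell command python3 -m creep 'ROWS'. ROWS is JSON, a list of rows, each an object of numbers: "dx", "dy", "dz": the shift along the world's x, y, z normalised to -1 to 1, where 1 is 0.4 m; "rx", "ry", "rz": the turn, a rotation vector about the world's x, y, z normalised to -1 to 1, where 1 is 2 pi rad; "grip": the closure, from -1 (fully open) to 1 (shut). A call has exactly 5 rows; each row is the pose to reach, as a shift and turn from the pose commanded when the call began, turning the shorter way round; what a row does not reach only later rows make up. A row lasts 1/8 s, in which the tool goes at most 62.5 mm and 10.7 degrees, less where a joint would pass 70% of its speed; a pose out of reach is approached as far as the arm can. A call with a number of a shift or a turn outside -1 to 1 is refused whole. A call with a gripper value outside its range is refused whole. The fingers move at their own pace and stop on an object; the grip force is fixed at half the most. Time passes only in rows, so rows that repeat a pose let the fingers close, or fill a call up. It gives the time, the measured TCP pose, the force, the opening and the grip force at its end, in the units of the state.
- ctrl.read_state(): the state, without advancing time (a new reading comes with each control period).
- get_image(name): name is "side" or "top" or "wrist"; returns the picture (400x640x3 uint8, red, green, blue); there is no depth.
- get_calibration(name): a dict with "mtx" (3x3 intrinsics, pixels), "distortion" ([k1, k2, p1, p2, k3] as OpenCV has them; the pictures are not rectified), "world_from_camera" (4x4, takes a point from camera to world coordinates). Camera axes: x right, y down, z forward; pixel columns grow to the right and rows downward; lengths in mm; the calibration is good to about 2 mm. A picture is of the moment at which its call begins: read the wrist's pose just before it. get_calibration takes no time and is no camera call; for the wrist camera it gives the pose at the moment of the call.
- ctrl.finish_job(): hands the job in; it is judged then, once.
The state is a dict: "clock": time; "qpos": joint angles; "qd": joint speeds; "tau": joint torques, N m; "eef_pos": TCP position; "tool_rot": TCP orientation; "force": force on the tool from outside, world axes, zero at the start; "torque": the same for the moment, N m; "width": finger opening in mm; "gripper_force": force on a finger pad.
Only numpy, scipy, OpenCV 4.12 (cv2) and the standard library are available. Lean on these libraries where they do the work, as an engineer would, in place of code of your own. Each camera call takes 0.05 s, during which the arm holds its last target. There are 200 camera calls.

## Working session

There is one attempt and no reset: what is moved stays moved. The work goes in short steps, Python scripts to look and compute and a shell command to move; the robot and the scene stay as the last step left them, time stands still between calls to the robot, and variables do not carry over. Pictures are saved under pics/ and viewed, at most 14 in all, crops included, and the job is handed in when it is done.

```bash
ls; mkdir -p pics
cat > h.py <<'E'
import numpy as np, cv2
from cell import ctrl, get_image, get_calibration
def ray(c,u,v):
    p=cv2.undistortPoints(np.array([[[u,v]]],float),np.array(c['mtx'],float),np.array(c['distortion'],float))[0,0]
    T=np.array(c['world_from_camera']);d=T[:3,:3]@[p[0],p[1],1];return T[:3,3],d/np.linalg.norm(d)
def atz(c,u,v,z):
    o,d=ray(c,u,v);return (o+d*(z-o[2])/d[2]).round(1)
def tri(c1,p1,c2,p2):
    o1,d1=ray(c1,*p1);o2,d2=ray(c2,*p2)
    s=np.linalg.lstsq(np.stack([d1,-d2],1),o2-o1,rcond=None)[0]
    a=o1+s[0]*d1;b=o2+s[1]*d2;return ((a+b)/2).round(1),np.linalg.norm(a-b).round(1)
def proj(c,P):
    T=np.linalg.inv(np.array(c['world_from_camera']));
    return cv2.projectPoints(np.array(P,float).reshape(-1,3),cv2.Rodrigues(T[:3,:3])[0],T[:3,3],np.array(c['mtx'],float),np.array(c['distortion'],float))[0][:,0].round(1)
def snap(n,f):
    im=get_image(n);cv2.imwrite('pics/'+f,im[:,:,::-1]);return im
E
python3 - <<'E'
from h import *
for n in('top','side','wrist'):snap(n,n+'0.png')
for n in('top','side'):
  c=get_calibration(n);print(n,np.array(c['world_from_camera']).round(3).tolist(),c['mtx'])
s=ctrl.read_state();print(s['clock'],s['eef_pos'],s['tool_rot'],s['width'])
E
```

```text
pics
top [[0.023, -0.998, 0.06, 506.137], [-0.999, -0.021, 0.028, -4.065], [-0.027, -0.061, -0.998, 929.611], [0.0, 0.0, 0.0, 1.0]] [[457.05116242   0.         322.80314279]
 [  0.         457.05116242 199.20465744]
 [  0.           0.           1.        ]]
side [[-0.73, -0.395, 0.558, 30.442], [-0.684, 0.401, -0.61, 566.217], [0.017, -0.827, -0.562, 567.63], [0.0, 0.0, 0.0, 1.0]] [[476.32574307   0.         315.92399968]
 [  0.         476.32574307 201.61890271]
 [  0.           0.           1.        ]]
0.15 [274.77026222 588.56179611 230.61332576] [-3.14016339e+00  2.50860057e-05  2.70475152e+00] 85.7872887155328
```

View pics/top0.png

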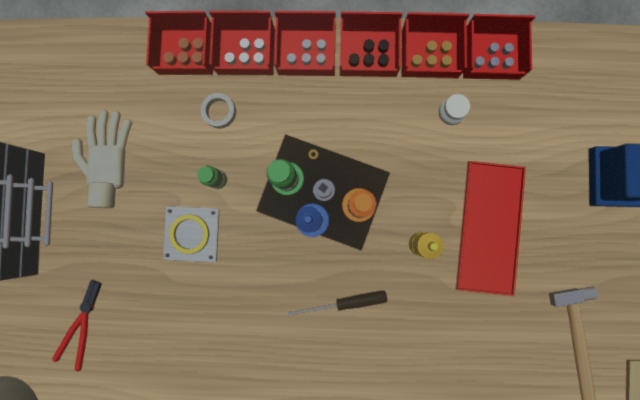

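View pics/side0.png

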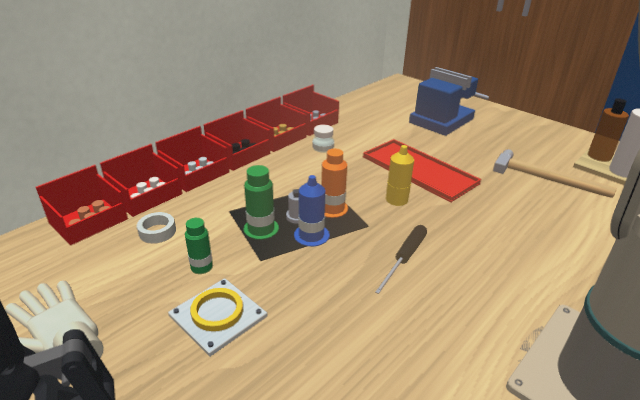

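The top view shows the large green can (283,174), blue bottle (311,220), orange bottle (359,204), adapter (324,189), tray (490,228) and cradle (190,234). Possible mix-ups:
- **Small green can:** (208,176) in the top view, smaller, so not meant.
- **Yellow bottle:** (428,245), has the blue bottle's shape but the wrong colour.
- **White jar and grey ring:** (455,109) and (218,110), not part of the job.

I choose the three containers standing on the mat, and will check them in a close crop.

Run:
```python
import cv2,numpy as np
t=cv2.imread('pics/top0.png');s=cv2.imread('pics/side0.png')
a=cv2.resize(t[130:260,250:400],None,fx=4,fy=4,interpolation=cv2.INTER_CUBIC)
cv2.imwrite('pics/ct.png',a)
b=cv2.resize(s[140:260,220:380],None,fx=5,fy=5,interpolation=cv2.INTER_CUBIC)
cv2.imwrite('pics/cs.png',b)
```

```text
(no output)
```

View pics/ct.png

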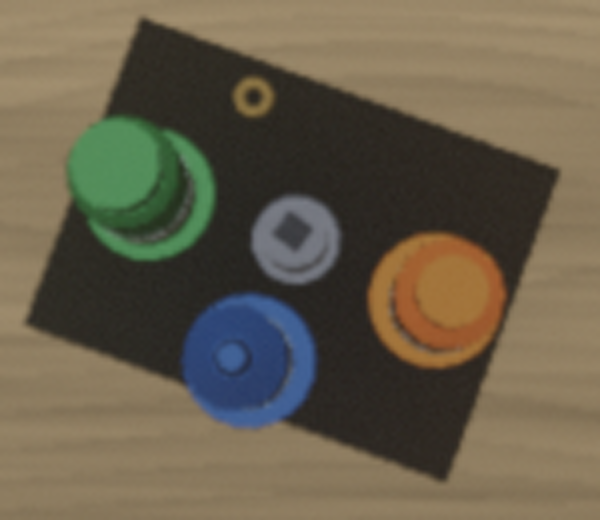

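View pics/cs.png

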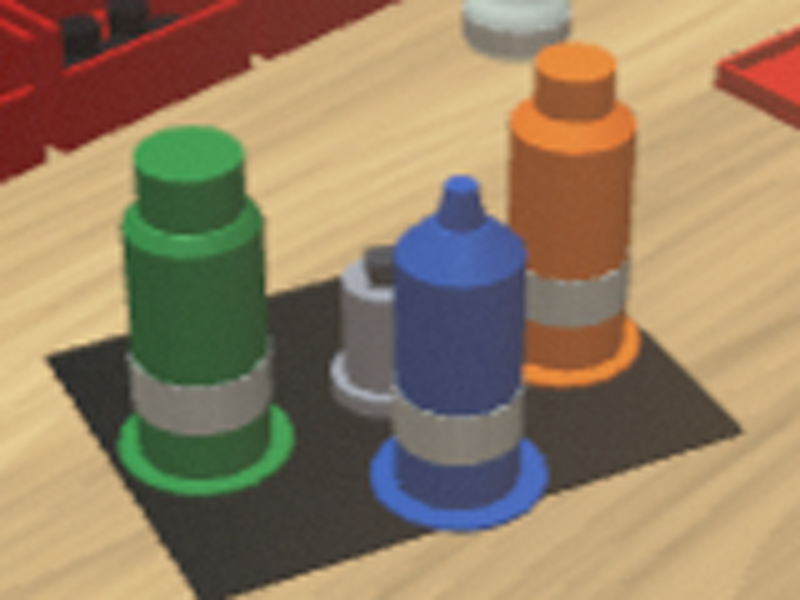

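The crops confirm the choice: the big green can, the blue bottle with its thin nozzle, and the orange bottle each stand on a pad of their own colour. The adapter's stud shows at crop (293,231).

Run:
```python
from h import *
ct=get_calibration('top');cs=get_calibration('side')
T=lambda x,y:((x+.5)/4-.5+250,(y+.5)/4-.5+130)
S=lambda x,y:((x+.5)/5-.5+220,(y+.5)/5-.5+140)
for n,a,b in [('green',(113,165),(189,153)),('orange',(453,290),(575,62)),('blue',(232,356),(462,183)),('stud',(293,231),(384,254)),
  ('mattop-rightcorner',(558,171),(742,431)),('padg',(148,193),(207,439)),('pado',(436,300),(573,336)),('padb',(250,361),(460,476))]:
  print(n,tri(ct,T(*a),cs,S(*b)),atz(ct,*T(*a),5))
t=cv2.imread('pics/top0.png');s=cv2.imread('pics/side0.png')
def blob(im,lo,hi,roi):
  x0,y0,x1,y1=roi;h=cv2.cvtColor(im,cv2.COLOR_BGR2HSV)[y0:y1,x0:x1]
  m=cv2.inRange(h,lo,hi);n,l,st,ce=cv2.connectedComponentsWithStats(m);i=1+st[1:,4].argmax()
  pts=np.argwhere(l==i)[:,::-1]+[x0,y0];hull=cv2.convexHull(pts.astype(np.int32));return hull
h1=blob(t,(20,130,100),(35,255,255),(160,205,220,260));e1=cv2.fitEllipse(h1)
h2=blob(s,(20,130,100),(35,255,255),(170,270,270,345));e2=cv2.fitEllipse(h2)
print('ring',e1,e2,tri(ct,e1[0],cs,e2[0]),atz(ct,*e1[0],24),atz(cs,*e2[0],24))
r=cv2.minAreaRect(blob(t,(0,150,60),(8,255,255),(440,140,540,320)));b=cv2.boxPoints(r);print('tray',b.round(1).tolist())
for p in b: print(atz(ct,*p,14))
```

```text
green (array([601.9,  98.3, 135.6]), np.float64(0.4)) [617.9 115.2   5. ]
orange (array([550.3, -51.4, 134.9]), np.float64(0.3)) [557.6 -59.    5. ]
blue (array([519.4,  44. , 135. ]), np.float64(0.5)) [521.8  52.    5. ]
stud (array([580.9,  21. ,  66.8]), np.float64(0.7)) [585.9  22.6   5. ]
mattop-rightcorner (array([ 589.2, -152.2, -107.1]), np.float64(103.8)) [ 619.2 -111.2    5. ]
padg (array([603.5,  96.6,   6. ]), np.float64(0.5)) [603.8  96.9   5. ]
pado (array([549.8, -52.5,   7.1]), np.float64(6.4)) [552.4 -50.5   5. ]
padb (array([519.4,  42.7,   3.9]), np.float64(0.4)) [519.5  42.8   5. ]
ring ((188.76519775390625, 233.85385131835938), (37.23956298828125, 37.783382415771484), 60.0156364440918) ((216.36155700683594, 309.0673828125), (42.21139144897461, 52.975135803222656), 74.99256896972656) (array([485.5, 291.2,  16.5]), np.float64(0.4)) [485.5 288.6  24. ] [479.5 295.   24. ]
tray [[455.79998779296875, 289.70001220703125], [468.0, 160.5], [526.0999755859375, 166.0], [514.0, 295.20001220703125]]
[ 387.1 -245.9   14. ]
[ 645.5 -268.7   14. ]
[ 637.  -386.8   14. ]
[ 378.3 -362.2   14. ]
```

Heights check out: container tops at about 135 mm (6 + 128), pads at 6 mm, stud at 66 mm (3 + 62). Blue to adapter is about 63 mm, the sides about 79 mm. The tray centre is about (512,-316) with yaw -0.088. First move: towards the mat, looking from the wrist on the way.

```bash
python3 -m creep '[{"dx":0.08,"dy":-0.12,"dz":0.02,"grip":-1},{"dx":0.16,"dy":-0.24,"dz":0.03,"grip":-1},{"dx":0.24,"dy":-0.36,"dz":0.05,"grip":-1},{"dx":0.32,"dy":-0.48,"dz":0.05,"grip":-1},{"dx":0.38,"dy":-0.58,"dz":0.05,"grip":-1}]'
python3 - <<'E'
from h import *
s=ctrl.read_state();print(s['eef_pos'],s['tool_rot'],s['clock'],s['width'])
c=get_calibration('wrist');snap('wrist','w1.png');np.save('w1',c)
T=np.array(c['world_from_camera']);print(T.round(2).tolist());print(proj(c,[[485,290,20],[519,43,134],[580,22,62]]))
E
```

```text
[274.77026222 588.56179611 230.61332576] [-3.14016339e+00  2.50860057e-05  2.70475152e+00] 0.15 85.7872887155328
[[0.42, 0.86, 0.27, 205.04], [0.91, -0.4, -0.13, 620.81], [-0.0, 0.3, -0.95, 373.37], [0.0, 0.0, 0.0, 1.0]]
[[204.2 375.5]
 [ 42.3 508.7]
 [ 91.9 482.4]]$[0]: bad value
```

```bash
python3 -m creep '[{"dx":0.08,"dy":-0.12,"dz":0.02,"rx":0,"ry":0,"rz":0,"grip":-1},{"dx":0.16,"dy":-0.24,"dz":0.03,"rx":0,"ry":0,"rz":0,"grip":-1},{"dx":0.24,"dy":-0.36,"dz":0.05,"rx":0,"ry":0,"rz":0,"grip":-1},{"dx":0.32,"dy":-0.48,"dz":0.05,"rx":0,"ry":0,"rz":0,"grip":-1},{"dx":0.38,"dy":-0.58,"dz":0.05,"rx":0,"ry":0,"rz":0,"grip":-1}]'
python3 - <<'E'
from h import *
s=ctrl.read_state();print(s['eef_pos'],s['tool_rot'],s['clock'],s['width'])
c=get_calibration('wrist');snap('wrist','w1.png');np.save('w1',c)
T=np.array(c['world_from_camera']);print(T.round(2).tolist());print(proj(c,[[485,290,20],[519,43,134],[580,22,62]]))
E
```

```text
clock: 0.82
eef_pos: [428.4, 354.6, 251.5]
tool_rot: [-3.142, 0.001, 2.703]
force: [1.0, -0.0, 0.1]
width: 85.0
gripper_force: 0.0
[428.42865957 354.56463571 251.45313322] [-3.14154176e+00  7.59335904e-04  2.70298590e+00] 0.825 85.02365493221335
[[0.42, 0.86, 0.27, 358.6], [0.91, -0.4, -0.13, 386.8], [-0.0, 0.3, -0.95, 394.17], [0.0, 0.0, 0.0, 1.0]]
[[298.9 223.2]
 [108.4 373.3]
 [156.3 366.2]]
```

```bash
python3 -m creep '[{"dx":0.03,"dy":-0.12,"dz":0,"rx":0,"ry":0,"rz":0,"grip":-1},{"dx":0.06,"dy":-0.24,"dz":0,"rx":0,"ry":0,"rz":0,"grip":-1},{"dx":0.09,"dy":-0.36,"dz":0,"rx":0,"ry":0,"rz":0,"grip":-1},{"dx":0.1,"dy":-0.4,"dz":0,"rx":0,"ry":0,"rz":0,"grip":-1},{"dx":0.1,"dy":-0.4,"dz":0,"rx":0,"ry":0,"rz":0,"grip":-1}]'
python3 - <<'E'
from h import *
s=ctrl.read_state();print(s['eef_pos'],s['tool_rot'],s['clock'])
c=get_calibration('wrist');im=snap('wrist','w2.png');np.save('w2',c)
a=cv2.imread('pics/w1.png');cv2.imwrite('pics/w12.png',np.hstack([cv2.resize(a,(400,250)),cv2.resize(im[:,:,::-1],(400,250))]))
c1=np.load('w1.npy',allow_pickle=True).item()
h=cv2.cvtColor(a,cv2.COLOR_BGR2HSV);m=cv2.inRange(h,(20,130,80),(35,255,255))
cs,hi=cv2.findContours(m,cv2.RETR_CCOMP,cv2.CHAIN_APPROX_NONE)
for k,hh in zip(cs,hi[0]):
  if len(k)>60:
    e=cv2.fitEllipse(k);print(hh[3],e,atz(c1,*e[0],24),atz(c1,*e[0],10))
E
```

```text
clock: 1.5
eef_pos: [467.2, 196.5, 251.4]
tool_rot: [3.141, -0.0, 2.703]
force: [0.4, 0.7, -0.3]
width: 85.7
gripper_force: 0.0
[467.16755156 196.54962664 251.37313324] [ 3.14135081e+00 -1.02140234e-04  2.70272433e+00] 1.5
-1 ((22.574539184570312, 343.8580017089844), (33.85258102416992, 80.05374908447266), 43.469093322753906) [ 483.7 -198.1   24. ] [ 488.5 -220.2   10. ]
-1 ((299.51727294921875, 222.58685302734375), (56.4921989440918, 59.62481689453125), 95.381591796875) [483.2 292.2  24. ] [487.9 288.6  10. ]
25 ((299.6353759765625, 222.51927185058594), (42.8819694519043, 47.354949951171875), 102.07514953613281) [483.2 292.4  24. ] [487.9 288.8  10. ]
```

View pics/w12.png

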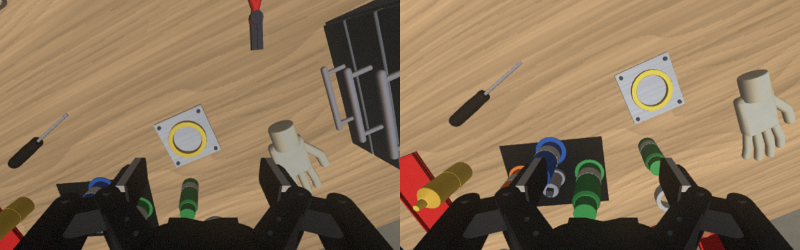

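The left frame shows the cradle ring near (300,222), the right one near (403,144) in full pixels. The ring centre comes out at about (485.5,290.7) at z about 17, consistent with top/side. Next the blue bottle: go above it, descend, grip, lift.

```bash
python3 -m creep '[{"dx":0.05,"dy":-0.14,"dz":0,"rx":0,"ry":0,"rz":0,"grip":-1},{"dx":0.1,"dy":-0.28,"dz":0,"rx":0,"ry":0,"rz":0,"grip":-1},{"dx":0.131,"dy":-0.384,"dz":0,"rx":0,"ry":0,"rz":0,"grip":-1},{"dx":0.131,"dy":-0.384,"dz":0,"rx":0,"ry":0,"rz":0,"grip":-1},{"dx":0.131,"dy":-0.384,"dz":-0.1,"rx":0,"ry":0,"rz":0,"grip":-1}]'
python3 - <<'E'
from h import *
s=ctrl.read_state();print(s['eef_pos'])
snap('side','s2.png');snap('top','t2.png')
E
python3 -m creep '[{"dx":0,"dy":0,"dz":-0.08,"rx":0,"ry":0,"rz":0,"grip":-1},{"dx":0,"dy":0,"dz":-0.16,"rx":0,"ry":0,"rz":0,"grip":-1},{"dx":0,"dy":0,"dz":-0.24,"rx":0,"ry":0,"rz":0,"grip":-1},{"dx":0,"dy":0,"dz":-0.31,"rx":0,"ry":0,"rz":0,"grip":-1},{"dx":0,"dy":0,"dz":-0.363,"rx":0,"ry":0,"rz":0,"grip":-1}]'
```

```text
clock: 2.17
eef_pos: [522.0, 46.5, 213.0]
tool_rot: [3.136, 0.005, 2.707]
force: [0.1, 0.1, -0.9]
width: 85.3
gripper_force: 0.0
[522.03230358  46.46842715 212.98192294]
clock: 2.9
eef_pos: [519.7, 46.1, 65.8]
tool_rot: [3.14, -0.001, 2.708]
force: [0.5, -0.5, 0.1]
width: 85.5
gripper_force: 0.0
```

```bash
python3 -m creep '[{"dx":0,"dy":0,"dz":0,"rx":0,"ry":0,"rz":0,"grip":1},{"dx":0,"dy":0,"dz":0,"rx":0,"ry":0,"rz":0,"grip":1},{"dx":0,"dy":0,"dz":0,"rx":0,"ry":0,"rz":0,"grip":1},{"dx":0,"dy":0,"dz":0,"rx":0,"ry":0,"rz":0,"grip":1},{"dx":0,"dy":0,"dz":0,"rx":0,"ry":0,"rz":0,"grip":1}]'
python3 -c "
from h import *
s=ctrl.read_state();print(s['eef_pos'],s['width'],s['gripper_force'])
c=get_calibration('wrist')"
```

```text
clock: 3.52
eef_pos: [520.4, 44.4, 67.6]
tool_rot: [3.139, 0.002, 2.705]
force: [-0.1, 2.2, 8.2]
width: 46.6
gripper_force: 62.0
[520.43594817  44.42549273  67.57979058] 46.59465669614117 62.02651833649725
```

```bash
python3 -m creep '[{"dx":0,"dy":0,"dz":0.04,"rx":0,"ry":0,"rz":0,"grip":1},{"dx":0,"dy":0,"dz":0.13,"rx":0,"ry":0,"rz":0,"grip":1},{"dx":0,"dy":0,"dz":0.23,"rx":0,"ry":0,"rz":0,"grip":1},{"dx":0,"dy":0,"dz":0.33,"rx":0,"ry":0,"rz":0,"grip":1},{"dx":0,"dy":0,"dz":0.4,"rx":0,"ry":0,"rz":0,"grip":1}]'
python3 -m creep '[{"dx":-0.015,"dy":-0.06,"dz":0,"rx":0,"ry":0,"rz":0,"grip":1},{"dx":-0.04,"dy":-0.16,"dz":0,"rx":0,"ry":0,"rz":0,"grip":1},{"dx":-0.065,"dy":-0.26,"dz":0,"rx":0,"ry":0,"rz":0,"grip":1},{"dx":-0.09,"dy":-0.36,"dz":0,"rx":0,"ry":0,"rz":0,"grip":1},{"dx":-0.118,"dy":-0.48,"dz":0,"rx":0,"ry":0,"rz":0,"grip":1}]'
python3 -m creep '[{"dx":-0.025,"dy":-0.1,"dz":0,"rx":0,"ry":0,"rz":0,"grip":1},{"dx":-0.05,"dy":-0.2,"dz":0,"rx":0,"ry":0,"rz":0,"grip":1},{"dx":-0.075,"dy":-0.3,"dz":0,"rx":0,"ry":0,"rz":0,"grip":1},{"dx":-0.092,"dy":-0.37,"dz":0,"rx":0,"ry":0,"rz":0,"grip":1},{"dx":-0.1,"dy":-0.401,"dz":0,"rx":0,"ry":0,"rz":0,"grip":1}]'
python3 - <<'E'
from h import *
snap('top','t3.png');snap('side','s3.png')
E
```

```text
clock: 4.15
eef_pos: [519.5, 43.0, 228.9]
tool_rot: [3.141, 0.002, 2.704]
force: [0.2, 0.2, -2.4]
width: 46.4
gripper_force: 62.0
clock: 4.78
eef_pos: [471.5, -149.5, 227.1]
tool_rot: [3.141, 0.001, 2.706]
force: [0.7, -0.5, -2.8]
width: 46.8
gripper_force: 62.0
clock: 5.4
eef_pos: [430.9, -310.8, 226.9]
tool_rot: [-3.141, 0.0, 2.702]
force: [0.3, -0.2, -1.2]
width: 46.7
gripper_force: 62.1
```

```bash
python3 -m creep '[{"dx":0,"dy":0,"dz":-0.06,"rx":0,"ry":0,"rz":0,"grip":1},{"dx":0,"dy":0,"dz":-0.16,"rx":0,"ry":0,"rz":0,"grip":1},{"dx":0,"dy":0,"dz":-0.26,"rx":0,"ry":0,"rz":0,"grip":1},{"dx":0,"dy":0,"dz":-0.33,"rx":0,"ry":0,"rz":0,"grip":1},{"dx":0,"dy":0,"dz":-0.375,"rx":0,"ry":0,"rz":0,"grip":1}]'
python3 -m creep '[{"dx":0,"dy":0,"dz":-0.01,"rx":0,"ry":0,"rz":0,"grip":1},{"dx":0,"dy":0,"dz":-0.018,"rx":0,"ry":0,"rz":0,"grip":1},{"dx":0,"dy":0,"dz":-0.025,"rx":0,"ry":0,"rz":0,"grip":1},{"dx":0,"dy":0,"dz":-0.029,"rx":0,"ry":0,"rz":0,"grip":1},{"dx":0,"dy":0,"dz":-0.029,"rx":0,"ry":0,"rz":0,"grip":1}]'
```

```text
clock: 6.12
eef_pos: [432.5, -306.4, 74.9]
tool_rot: [3.14, -0.002, 2.707]
force: [0.0, 0.5, -1.1]
width: 46.6
gripper_force: 62.0
clock: 6.75
eef_pos: [432.7, -309.1, 65.6]
tool_rot: [3.141, 0.001, 2.705]
force: [-0.5, 1.1, 5.3]
width: 46.8
gripper_force: 62.6
```

```bash
python3 -m creep '[{"dx":0,"dy":0,"dz":0,"rx":0,"ry":0,"rz":0,"grip":-1},{"dx":0,"dy":0,"dz":0,"rx":0,"ry":0,"rz":0,"grip":-1},{"dx":0,"dy":0,"dz":0,"rx":0,"ry":0,"rz":0,"grip":-1},{"dx":0,"dy":0,"dz":0,"rx":0,"ry":0,"rz":0,"grip":-1},{"dx":0,"dy":0,"dz":0.05,"rx":0,"ry":0,"rz":0,"grip":-1}]'
python3 -m creep '[{"dx":0,"dy":0,"dz":0.1,"rx":0,"ry":0,"rz":0,"grip":-1},{"dx":0,"dy":0,"dz":0.22,"rx":0,"ry":0,"rz":0,"grip":-1},{"dx":0,"dy":0,"dz":0.33,"rx":0,"ry":0,"rz":0,"grip":-1},{"dx":0,"dy":0,"dz":0.37,"rx":0,"ry":0,"rz":0,"grip":-1},{"dx":0,"dy":0,"dz":0.37,"rx":0,"ry":0,"rz":0,"grip":-1}]'
python3 -m creep '[{"dx":0.05,"dy":0.11,"dz":0,"rx":0,"ry":0,"rz":0,"grip":-1},{"dx":0.11,"dy":0.24,"dz":0,"rx":0,"ry":0,"rz":0,"grip":-1},{"dx":0.17,"dy":0.37,"dz":0,"rx":0,"ry":0,"rz":0,"grip":-1},{"dx":0.23,"dy":0.5,"dz":0,"rx":0,"ry":0,"rz":0,"grip":-1},{"dx":0.28,"dy":0.61,"dz":0,"rx":0,"ry":0,"rz":0,"grip":-1}]'
python3 -m creep '[{"dx":0.015,"dy":0.033,"dz":0,"rx":0,"ry":0,"rz":0,"grip":-1},{"dx":0.015,"dy":0.033,"dz":0,"rx":0,"ry":0,"rz":0,"grip":-1},{"dx":0.015,"dy":0.033,"dz":-0.08,"rx":0,"ry":0,"rz":0,"grip":-1},{"dx":0.015,"dy":0.033,"dz":-0.16,"rx":0,"ry":0,"rz":0,"grip":-1},{"dx":0.015,"dy":0.033,"dz":-0.2,"rx":0,"ry":0,"rz":0,"grip":-1}]'
python3 - <<'E'
from h import *
a=snap('top','t4.png');b=snap('side','s4.png')
cv2.imwrite('pics/ts4.png',np.hstack([cv2.resize(x[60:360,200:600],(400,300)) for x in(a,b)])[:,:,::-1])
E
```

```text
clock: 7.38
eef_pos: [431.2, -308.3, 83.6]
tool_rot: [3.141, -0.003, 2.705]
force: [-0.8, 0.5, -0.4]
width: 85.6
gripper_force: 0.0
clock: 8.0
eef_pos: [432.8, -309.4, 233.7]
tool_rot: [-3.141, 0.003, 2.705]
force: [0.2, -0.3, -1.0]
width: 85.4
gripper_force: 0.0
clock: 8.62
eef_pos: [544.1, -62.5, 230.9]
tool_rot: [-3.141, -0.002, 2.706]
force: [1.0, -1.1, 0.4]
width: 85.3
gripper_force: 0.0
clock: 9.25
eef_pos: [548.2, -54.2, 150.8]
tool_rot: [-3.139, -0.003, 2.701]
force: [0.1, -0.5, 0.4]
width: 85.4
gripper_force: 0.0
```

View pics/ts4.png

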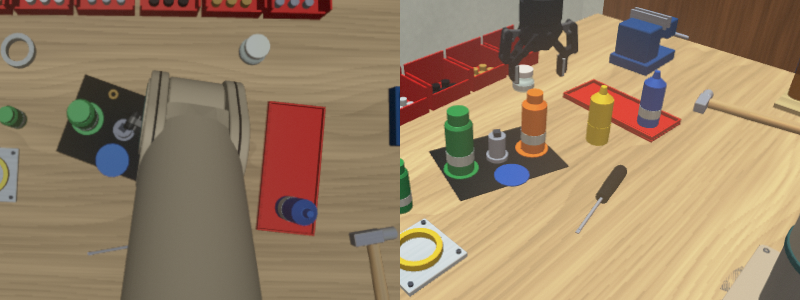

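Blue stands in the tray, and the orange bottle is below the gripper. I check the gripper's alignment by projection, and measure the adapter now that it is uncovered in the side view (crop (497,130)).

Run:
```python
from h import *
cs=get_calibration('side');ct=get_calibration('top')
s=ctrl.read_state();print(s['eef_pos'],s['clock'])
q=s['eef_pos'];d=np.array([.42,.906,0])*42
print(proj(cs,[q+d+[0,0,13],q-d+[0,0,13],[550,-52,134]])-[200,60]+[400,0])
a=cv2.imread('pics/s4.png');b=cv2.imread('pics/t4.png')
cv2.imwrite('pics/ad.png',np.hstack([cv2.resize(a[160:240,260:340],(400,400),interpolation=3),cv2.resize(b[150:230,280:360],(400,400),interpolation=3)]))
```

```text
[548.45034789 -53.42938829 150.95385324] 9.35
[[515.9  81.8]
 [556.7  74.9]
 [534.8  92.3]]
```

View pics/ad.png

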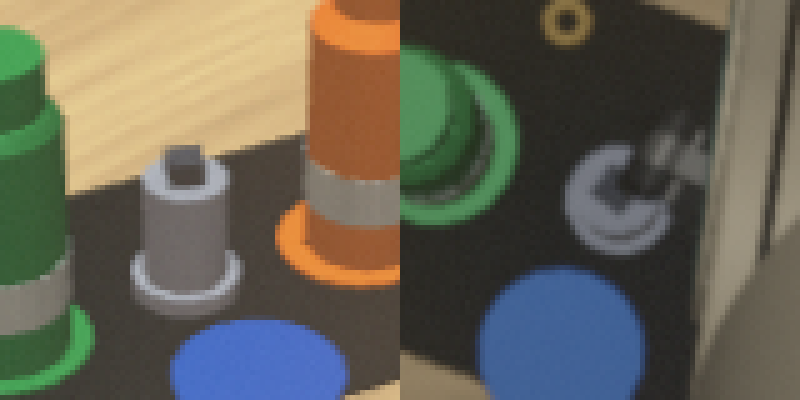

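```bash
python3 -m creep '[{"dx":0,"dy":0,"dz":-0.07,"rx":0,"ry":0,"rz":0,"grip":-1},{"dx":0,"dy":0,"dz":-0.14,"rx":0,"ry":0,"rz":0,"grip":-1},{"dx":0,"dy":0,"dz":-0.19,"rx":0,"ry":0,"rz":0,"grip":-1},{"dx":0,"dy":0,"dz":-0.216,"rx":0,"ry":0,"rz":0,"grip":-1},{"dx":0,"dy":0,"dz":-0.216,"rx":0,"ry":0,"rz":0,"grip":-1}]'
python3 -m creep '[{"dx":0,"dy":0,"dz":0,"rx":0,"ry":0,"rz":0,"grip":1},{"dx":0,"dy":0,"dz":0,"rx":0,"ry":0,"rz":0,"grip":1},{"dx":0,"dy":0,"dz":0,"rx":0,"ry":0,"rz":0,"grip":1},{"dx":0,"dy":0,"dz":0,"rx":0,"ry":0,"rz":0,"grip":1},{"dx":0,"dy":0,"dz":0,"rx":0,"ry":0,"rz":0,"grip":1}]'
python3 - <<'E'
from h import *
cs=get_calibration('side');ct=get_calibration('top')
S=lambda x,y:((x+.5)/5-.5+260,(y+.5)/5-.5+160)
T=lambda x,y:((x+.5)/4-.5+250,(y+.5)/4-.5+130)
print('stud',tri(ct,T(293,231),cs,S(183,154)),'barrel',tri(ct,T(293.5,232.5),cs,S(186,180)),'flange',tri(ct,T(296,240),cs,S(186,265)))
print(atz(cs,*S(186,180),55),atz(cs,*S(186,265),11),atz(ct,*T(296,240),11))
E
```

```text
clock: 9.98
eef_pos: [550.3, -52.2, 66.3]
tool_rot: [-3.141, 0.0, 2.704]
force: [0.2, 0.2, 0.4]
width: 85.4
gripper_force: 0.0
clock: 10.6
eef_pos: [551.0, -51.7, 67.2]
tool_rot: [3.141, 0.002, 2.705]
force: [-0.1, 0.7, 5.8]
width: 48.5
gripper_force: 61.3
stud (array([581. ,  21.2,  66.8]), np.float64(1.1)) barrel (array([580.8,  20.8,  54.7]), np.float64(0.3)) flange (array([580.7,  20.8,  14. ]), np.float64(0.3))
[580.4  21.   55. ] [583.8  17.9  11. ] [580.9  20.8  11. ]
```

The adapter measures (580.8, 21.0), with stud, barrel and flange heights all agreeing. The orange bottle is gripped at 48.5 mm, so lift it and carry it to the middle of the tray.

```bash
python3 -m creep '[{"dx":0,"dy":0,"dz":0.04,"rx":0,"ry":0,"rz":0,"grip":1},{"dx":0,"dy":0,"dz":0.13,"rx":0,"ry":0,"rz":0,"grip":1},{"dx":0,"dy":0,"dz":0.23,"rx":0,"ry":0,"rz":0,"grip":1},{"dx":0,"dy":0,"dz":0.33,"rx":0,"ry":0,"rz":0,"grip":1},{"dx":0,"dy":0,"dz":0.4,"rx":0,"ry":0,"rz":0,"grip":1}]'
python3 -m creep '[{"dx":-0.008,"dy":-0.06,"dz":0,"rx":0,"ry":0,"rz":0,"grip":1},{"dx":-0.022,"dy":-0.15,"dz":0,"rx":0,"ry":0,"rz":0,"grip":1},{"dx":-0.036,"dy":-0.25,"dz":0,"rx":0,"ry":0,"rz":0,"grip":1},{"dx":-0.05,"dy":-0.35,"dz":0,"rx":0,"ry":0,"rz":0,"grip":1},{"dx":-0.065,"dy":-0.45,"dz":0,"rx":0,"ry":0,"rz":0,"grip":1}]'
python3 -m creep '[{"dx":-0.015,"dy":-0.1,"dz":0,"rx":0,"ry":0,"rz":0,"grip":1},{"dx":-0.026,"dy":-0.17,"dz":0,"rx":0,"ry":0,"rz":0,"grip":1},{"dx":-0.03,"dy":-0.21,"dz":0,"rx":0,"ry":0,"rz":0,"grip":1},{"dx":-0.03,"dy":-0.21,"dz":0,"rx":0,"ry":0,"rz":0,"grip":1},{"dx":-0.03,"dy":-0.21,"dz":-0.04,"rx":0,"ry":0,"rz":0,"grip":1}]'
python3 -m creep '[{"dx":0,"dy":0,"dz":-0.1,"rx":0,"ry":0,"rz":0,"grip":1},{"dx":0,"dy":0,"dz":-0.2,"rx":0,"ry":0,"rz":0,"grip":1},{"dx":0,"dy":0,"dz":-0.29,"rx":0,"ry":0,"rz":0,"grip":1},{"dx":0,"dy":0,"dz":-0.33,"rx":0,"ry":0,"rz":0,"grip":1},{"dx":0,"dy":0,"dz":-0.34,"rx":0,"ry":0,"rz":0,"grip":1}]'
python3 -m creep '[{"dx":0,"dy":0,"dz":-0.008,"rx":0,"ry":0,"rz":0,"grip":1},{"dx":0,"dy":0,"dz":-0.015,"rx":0,"ry":0,"rz":0,"grip":1},{"dx":0,"dy":0,"dz":-0.021,"rx":0,"ry":0,"rz":0,"grip":1},{"dx":0,"dy":0,"dz":-0.024,"rx":0,"ry":0,"rz":0,"grip":1},{"dx":0,"dy":0,"dz":-0.024,"rx":0,"ry":0,"rz":0,"grip":1}]'
```

```text
clock: 11.22
eef_pos: [550.2, -51.9, 228.7]
tool_rot: [3.141, 0.002, 2.705]
force: [0.0, 0.9, -4.1]
width: 48.8
gripper_force: 62.7
clock: 11.85
eef_pos: [523.4, -232.9, 226.8]
tool_rot: [3.142, -0.0, 2.705]
force: [-0.7, 0.4, -2.8]
width: 48.3
gripper_force: 62.8
clock: 12.48
eef_pos: [513.7, -314.4, 210.7]
tool_rot: [3.14, 0.003, 2.707]
force: [-0.3, -0.8, -3.4]
width: 48.7
gripper_force: 62.8
clock: 13.1
eef_pos: [512.1, -314.5, 73.1]
tool_rot: [3.141, -0.002, 2.706]
force: [1.0, 0.0, -2.4]
width: 48.5
gripper_force: 62.6
clock: 13.72
eef_pos: [512.4, -316.0, 65.2]
tool_rot: [3.142, 0.001, 2.705]
force: [-1.4, 0.9, 3.3]
width: 48.7
gripper_force: 63.1
```

```bash
python3 -m creep '[{"dx":0,"dy":0,"dz":0,"rx":0,"ry":0,"rz":0,"grip":-1},{"dx":0,"dy":0,"dz":0,"rx":0,"ry":0,"rz":0,"grip":-1},{"dx":0,"dy":0,"dz":0,"rx":0,"ry":0,"rz":0,"grip":-1},{"dx":0,"dy":0,"dz":0,"rx":0,"ry":0,"rz":0,"grip":-1},{"dx":0,"dy":0,"dz":0.05,"rx":0,"ry":0,"rz":0,"grip":-1}]'
python3 -m creep '[{"dx":0,"dy":0,"dz":0.1,"rx":0,"ry":0,"rz":0,"grip":-1},{"dx":0,"dy":0,"dz":0.22,"rx":0,"ry":0,"rz":0,"grip":-1},{"dx":0,"dy":0,"dz":0.33,"rx":0,"ry":0,"rz":0,"grip":-1},{"dx":0,"dy":0,"dz":0.37,"rx":0,"ry":0,"rz":0,"grip":-1},{"dx":0,"dy":0,"dz":0.37,"rx":0,"ry":0,"rz":0,"grip":-1}]'
python3 -m creep '[{"dx":0.01,"dy":0.06,"dz":0,"rx":0,"ry":0,"rz":0,"grip":-1},{"dx":0.04,"dy":0.18,"dz":0,"rx":0,"ry":0,"rz":0,"grip":-1},{"dx":0.07,"dy":0.3,"dz":0,"rx":0,"ry":0,"rz":0,"grip":-1},{"dx":0.09,"dy":0.42,"dz":0,"rx":0,"ry":0,"rz":0,"grip":-1},{"dx":0.12,"dy":0.54,"dz":0,"rx":0,"ry":0,"rz":0,"grip":-1}]'
python3 -m creep '[{"dx":0.03,"dy":0.12,"dz":0,"rx":0,"ry":0,"rz":0,"grip":-1},{"dx":0.05,"dy":0.25,"dz":0,"rx":0,"ry":0,"rz":0,"grip":-1},{"dx":0.08,"dy":0.38,"dz":0,"rx":0,"ry":0,"rz":0,"grip":-1},{"dx":0.106,"dy":0.4935,"dz":0,"rx":0,"ry":0,"rz":0,"grip":-1},{"dx":0.106,"dy":0.4935,"dz":0,"rx":0,"ry":0,"rz":0,"grip":-1}]'
python3 -m creep '[{"dx":0,"dy":0,"dz":-0.1,"rx":0,"ry":0,"rz":0,"grip":-1},{"dx":0,"dy":0,"dz":-0.22,"rx":0,"ry":0,"rz":0,"grip":-1},{"dx":0,"dy":0,"dz":-0.33,"rx":0,"ry":0,"rz":0,"grip":-1},{"dx":0,"dy":0,"dz":-0.4,"rx":0,"ry":0,"rz":0,"grip":-1},{"dx":0,"dy":0,"dz":-0.416,"rx":0,"ry":0,"rz":0,"grip":-1}]'
python3 -m creep '[{"dx":0,"dy":0,"dz":0,"rx":0,"ry":0,"rz":0,"grip":1},{"dx":0,"dy":0,"dz":0,"rx":0,"ry":0,"rz":0,"grip":1},{"dx":0,"dy":0,"dz":0,"rx":0,"ry":0,"rz":0,"grip":1},{"dx":0,"dy":0,"dz":0,"rx":0,"ry":0,"rz":0,"grip":1},{"dx":0,"dy":0,"dz":0,"rx":0,"ry":0,"rz":0,"grip":1}]'
```

```text
clock: 14.35
eef_pos: [511.0, -315.1, 83.4]
tool_rot: [3.141, -0.003, 2.705]
force: [0.3, -0.1, -0.1]
width: 85.1
gripper_force: 0.0
clock: 14.98
eef_pos: [512.5, -316.0, 233.1]
tool_rot: [-3.142, 0.002, 2.705]
force: [0.0, -0.1, -0.0]
width: 85.5
gripper_force: 0.0
clock: 15.6
eef_pos: [558.8, -98.1, 230.2]
tool_rot: [-3.14, -0.004, 2.705]
force: [0.5, 0.7, -1.4]
width: 85.5
gripper_force: 0.0
clock: 16.23
eef_pos: [601.3, 103.5, 229.7]
tool_rot: [3.141, -0.005, 2.713]
force: [0.2, -0.1, -0.5]
width: 85.4
gripper_force: 0.0
clock: 16.85
eef_pos: [599.7, 95.8, 62.8]
tool_rot: [-3.137, -0.005, 2.703]
force: [0.3, -1.0, 1.4]
width: 85.2
gripper_force: 0.0
clock: 17.48
eef_pos: [603.6, 97.7, 67.6]
tool_rot: [3.14, 0.002, 2.705]
force: [-1.2, -0.8, 6.5]
width: 50.9
gripper_force: 62.2
```

```bash
python3 -m creep '[{"dx":0,"dy":0,"dz":0.04,"rx":0,"ry":0,"rz":0,"grip":1},{"dx":0,"dy":0,"dz":0.13,"rx":0,"ry":0,"rz":0,"grip":1},{"dx":0,"dy":0,"dz":0.23,"rx":0,"ry":0,"rz":0,"grip":1},{"dx":0,"dy":0,"dz":0.33,"rx":0,"ry":0,"rz":0,"grip":1},{"dx":0,"dy":0,"dz":0.4,"rx":0,"ry":0,"rz":0,"grip":1}]'
python3 -m creep '[{"dx":-0.002,"dy":-0.06,"dz":0,"rx":0,"ry":0,"rz":0,"grip":1},{"dx":-0.004,"dy":-0.16,"dz":0,"rx":0,"ry":0,"rz":0,"grip":1},{"dx":-0.006,"dy":-0.27,"dz":0,"rx":0,"ry":0,"rz":0,"grip":1},{"dx":-0.008,"dy":-0.38,"dz":0,"rx":0,"ry":0,"rz":0,"grip":1},{"dx":-0.01,"dy":-0.49,"dz":0,"rx":0,"ry":0,"rz":0,"grip":1}]'
python3 -m creep '[{"dx":-0.002,"dy":-0.11,"dz":0,"rx":0,"ry":0,"rz":0,"grip":1},{"dx":-0.005,"dy":-0.22,"dz":0,"rx":0,"ry":0,"rz":0,"grip":1},{"dx":-0.008,"dy":-0.33,"dz":0,"rx":0,"ry":0,"rz":0,"grip":1},{"dx":-0.01,"dy":-0.43,"dz":0,"rx":0,"ry":0,"rz":0,"grip":1},{"dx":-0.012,"dy":-0.51,"dz":0,"rx":0,"ry":0,"rz":0,"grip":1}]'
python3 -m creep '[{"dx":-0.004,"dy":-0.0515,"dz":0,"rx":0,"ry":0,"rz":0,"grip":1},{"dx":-0.004,"dy":-0.0515,"dz":-0.06,"rx":0,"ry":0,"rz":0,"grip":1},{"dx":-0.004,"dy":-0.0515,"dz":-0.15,"rx":0,"ry":0,"rz":0,"grip":1},{"dx":-0.004,"dy":-0.0515,"dz":-0.25,"rx":0,"ry":0,"rz":0,"grip":1},{"dx":-0.004,"dy":-0.0515,"dz":-0.32,"rx":0,"ry":0,"rz":0,"grip":1}]'
python3 -m creep '[{"dx":0,"dy":0,"dz":-0.04,"rx":0,"ry":0,"rz":0,"grip":1},{"dx":0,"dy":0,"dz":-0.06,"rx":0,"ry":0,"rz":0,"grip":1},{"dx":0,"dy":0,"dz":-0.074,"rx":0,"ry":0,"rz":0,"grip":1},{"dx":0,"dy":0,"dz":-0.084,"rx":0,"ry":0,"rz":0,"grip":1},{"dx":0,"dy":0,"dz":-0.084,"rx":0,"ry":0,"rz":0,"grip":1}]'
```

```text
clock: 18.1
eef_pos: [602.6, 97.6, 228.7]
tool_rot: [3.141, 0.001, 2.705]
force: [-0.5, -0.3, -2.9]
width: 50.6
gripper_force: 62.8
clock: 18.73
eef_pos: [597.9, -99.6, 226.6]
tool_rot: [3.142, -0.0, 2.705]
force: [0.5, -0.1, -2.9]
width: 50.7
gripper_force: 62.8
clock: 19.35
eef_pos: [592.7, -304.3, 226.4]
tool_rot: [-3.141, -0.001, 2.703]
force: [1.6, 0.1, -3.0]
width: 50.9
gripper_force: 62.8
clock: 19.98
eef_pos: [591.5, -321.3, 96.4]
tool_rot: [3.141, -0.003, 2.706]
force: [0.7, -0.2, -3.1]
width: 50.5
gripper_force: 62.7
clock: 20.6
eef_pos: [593.0, -323.4, 65.7]
tool_rot: [3.142, 0.002, 2.705]
force: [0.0, 0.4, 0.2]
width: 50.9
gripper_force: 62.9
```

```bash
python3 -m creep '[{"dx":0,"dy":0,"dz":0,"rx":0,"ry":0,"rz":0,"grip":-1},{"dx":0,"dy":0,"dz":0,"rx":0,"ry":0,"rz":0,"grip":-1},{"dx":0,"dy":0,"dz":0,"rx":0,"ry":0,"rz":0,"grip":-1},{"dx":0,"dy":0,"dz":0,"rx":0,"ry":0,"rz":0,"grip":-1},{"dx":0,"dy":0,"dz":0.05,"rx":0,"ry":0,"rz":0,"grip":-1}]'
python3 -m creep '[{"dx":0,"dy":0,"dz":0.1,"rx":0,"ry":0,"rz":0,"grip":-1},{"dx":0,"dy":0,"dz":0.22,"rx":0,"ry":0,"rz":0,"grip":-1},{"dx":0,"dy":0,"dz":0.33,"rx":0,"ry":0,"rz":0,"grip":-1},{"dx":0,"dy":0,"dz":0.37,"rx":0,"ry":0,"rz":0,"grip":-1},{"dx":0,"dy":0,"dz":0.37,"rx":0,"ry":0,"rz":0,"grip":-1}]'
python3 -m creep '[{"dx":-0.002,"dy":0.06,"dz":0,"rx":0,"ry":0,"rz":0,"grip":-1},{"dx":-0.006,"dy":0.18,"dz":0,"rx":0,"ry":0,"rz":0,"grip":-1},{"dx":-0.01,"dy":0.3,"dz":0,"rx":0,"ry":0,"rz":0,"grip":-1},{"dx":-0.013,"dy":0.42,"dz":0,"rx":0,"ry":0,"rz":0,"grip":-1},{"dx":-0.016,"dy":0.54,"dz":0,"rx":0,"ry":0,"rz":0,"grip":-1}]'
python3 -m creep '[{"dx":-0.003,"dy":0.11,"dz":0,"rx":0,"ry":0,"rz":0,"grip":-1},{"dx":-0.006,"dy":0.22,"dz":0,"rx":0,"ry":0,"rz":0,"grip":-1},{"dx":-0.0125,"dy":0.32,"dz":0,"rx":0,"ry":0,"rz":0,"grip":-1},{"dx":-0.0125,"dy":0.32,"dz":-0.06,"rx":0,"ry":0,"rz":0,"grip":-1},{"dx":-0.0125,"dy":0.32,"dz":-0.15,"rx":0,"ry":0,"rz":0,"grip":-1}]'
python3 -m creep '[{"dx":0,"dy":0,"dz":-0.1,"rx":0,"ry":0,"rz":0,"grip":-1},{"dx":0,"dy":0,"dz":-0.16,"rx":0,"ry":0,"rz":0,"grip":-1},{"dx":0,"dy":0,"dz":-0.18,"rx":0,"ry":0,"rz":0,"grip":-1},{"dx":0,"dy":0,"dz":-0.18,"rx":0,"ry":0,"rz":0,"grip":-1},{"dx":0,"dy":0,"dz":-0.18,"rx":0,"ry":0,"rz":0,"grip":-1}]'
python3 - <<'E'
from h import *
a=snap('top','t5.png');b=snap('side','s5.png')
cv2.imwrite('pics/ts5.png',np.hstack([cv2.resize(x[60:360,200:600],(400,300)) for x in(a,b)])[:,:,::-1])
E
```

```text
clock: 21.22
eef_pos: [590.9, -322.3, 83.6]
tool_rot: [3.141, -0.004, 2.705]
force: [-0.0, -0.2, -0.6]
width: 85.5
gripper_force: 0.0
clock: 21.85
eef_pos: [592.6, -323.3, 234.1]
tool_rot: [-3.142, 0.003, 2.705]
force: [-0.6, -0.6, -1.1]
width: 85.5
gripper_force: 0.0
clock: 22.48
eef_pos: [583.9, -103.0, 230.6]
tool_rot: [-3.142, -0.004, 2.706]
force: [0.7, -0.1, -0.6]
width: 85.7
gripper_force: 0.0
clock: 23.1
eef_pos: [579.5, 24.0, 171.1]
tool_rot: [3.141, -0.001, 2.708]
force: [0.8, 0.2, 0.0]
width: 85.5
gripper_force: 0.0
clock: 23.72
eef_pos: [581.2, 21.4, 101.3]
tool_rot: [3.141, 0.001, 2.705]
force: [0.5, -0.4, 0.7]
width: 85.4
gripper_force: 0.0
```

View pics/ts5.png

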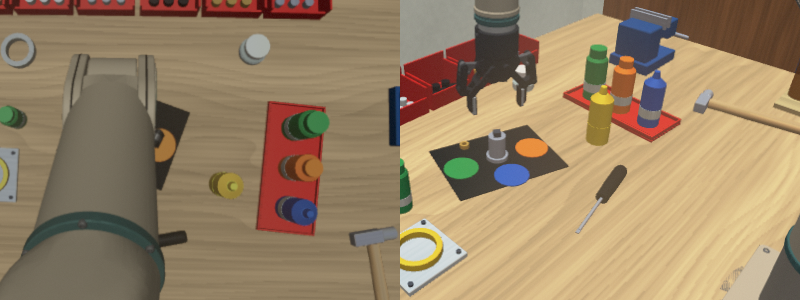

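All three containers stand upright in the tray: green (305,122), orange (300,167), blue (293,210) in the crop. The gripper is above the adapter and the pads are uncovered. Descend and grip, and refine the pad centres meanwhile.

```bash
python3 -m creep '[{"dx":0,"dy":0,"dz":-0.06,"rx":0,"ry":0,"rz":0,"grip":-1},{"dx":0,"dy":0,"dz":-0.12,"rx":0,"ry":0,"rz":0,"grip":-1},{"dx":0,"dy":0,"dz":-0.17,"rx":0,"ry":0,"rz":0,"grip":-1},{"dx":0,"dy":0,"dz":-0.191,"rx":0,"ry":0,"rz":0,"grip":-1},{"dx":0,"dy":0,"dz":-0.191,"rx":0,"ry":0,"rz":0,"grip":-1}]'
python3 -m creep '[{"dx":0,"dy":0,"dz":0,"rx":0,"ry":0,"rz":0,"grip":1},{"dx":0,"dy":0,"dz":0,"rx":0,"ry":0,"rz":0,"grip":1},{"dx":0,"dy":0,"dz":0,"rx":0,"ry":0,"rz":0,"grip":1},{"dx":0,"dy":0,"dz":0,"rx":0,"ry":0,"rz":0,"grip":1},{"dx":0,"dy":0,"dz":0,"rx":0,"ry":0,"rz":0,"grip":1}]'
python3 - <<'E'
from h import *
cs=get_calibration('side')
s=cv2.imread('pics/s5.png');h=cv2.cvtColor(s,cv2.COLOR_BGR2HSV)
for n,lo,hi,(x0,y0,x1,y1) in [('g',(50,100,80),(80,255,255),(235,210,285,245)),('o',(8,150,150),(20,255,255),(310,190,355,225)),('b',(105,100,80),(125,255,255),(285,215,335,250))]:
  m=cv2.inRange(h[y0:y1,x0:x1],lo,hi);k=max(cv2.findContours(m,0,1)[0],key=cv2.contourArea)
  e=cv2.fitEllipse(k);p=np.array(e[0])+[x0,y0];print(n,p.round(1),np.round(e[1],1),atz(cs,*p,6))
E
```

```text
clock: 24.45
eef_pos: [580.8, 21.0, 24.3]
tool_rot: [3.142, -0.0, 2.705]
force: [-1.4, -0.2, 0.1]
width: 85.6
gripper_force: 0.0
clock: 25.08
eef_pos: [581.3, 21.1, 25.0]
tool_rot: [3.141, 0.001, 2.705]
force: [-1.6, -0.0, 6.1]
width: 32.4
gripper_force: 59.3
g [260.6 227.9] [20.4 34.8] [602.7  98.    6. ]
o [331.1 207.2] [18.2 32.4] [551.9 -50.2   6. ]
b [311.2 234.5] [21.3 34.9] [518.6  44.4   6. ]
```

```bash
python3 -m creep '[{"dx":0,"dy":0,"dz":0.04,"rx":0,"ry":0,"rz":0,"grip":1},{"dx":0,"dy":0,"dz":0.11,"rx":0,"ry":0,"rz":0,"grip":1},{"dx":0,"dy":0,"dz":0.19,"rx":0,"ry":0,"rz":0,"grip":1},{"dx":0,"dy":0,"dz":0.24,"rx":0,"ry":0,"rz":0,"grip":1},{"dx":0,"dy":0,"dz":0.25,"rx":0,"ry":0,"rz":0,"grip":1}]'
python3 -m creep '[{"dx":-0.02,"dy":0.06,"dz":0,"rx":0,"ry":0,"rz":0,"grip":1},{"dx":-0.05,"dy":0.15,"dz":0,"rx":0,"ry":0,"rz":0,"grip":1},{"dx":-0.085,"dy":0.25,"dz":0,"rx":0,"ry":0,"rz":0,"grip":1},{"dx":-0.12,"dy":0.35,"dz":0,"rx":0,"ry":0,"rz":0,"grip":1},{"dx":-0.155,"dy":0.45,"dz":0,"rx":0,"ry":0,"rz":0,"grip":1}]'
python3 -m creep '[{"dx":-0.035,"dy":0.1,"dz":0,"rx":0,"ry":0,"rz":0,"grip":1},{"dx":-0.065,"dy":0.18,"dz":0,"rx":0,"ry":0,"rz":0,"grip":1},{"dx":-0.083,"dy":0.224,"dz":0,"rx":0,"ry":0,"rz":0,"grip":1},{"dx":-0.083,"dy":0.224,"dz":0,"rx":0,"ry":0,"rz":0,"grip":1},{"dx":-0.083,"dy":0.224,"dz":-0.08,"rx":0,"ry":0,"rz":0,"grip":1}]'
python3 -m creep '[{"dx":0,"dy":0,"dz":-0.05,"rx":0,"ry":0,"rz":0,"grip":1},{"dx":0,"dy":0,"dz":-0.06,"rx":0,"ry":0,"rz":0,"grip":1},{"dx":0,"dy":0,"dz":-0.06,"rx":0,"ry":0,"rz":0,"grip":1},{"dx":0,"dy":0,"dz":-0.06,"rx":0,"ry":0,"rz":0,"grip":1},{"dx":0,"dy":0,"dz":-0.06,"rx":0,"ry":0,"rz":0,"grip":1}]'
python3 - <<'E'
from h import *
s=ctrl.read_state();print(s['eef_pos'])
b=snap('side','s6.png');a=snap('wrist','w6.png')
cv2.imwrite('pics/ts6.png',np.hstack([cv2.resize(b[220:360,140:280],(400,400),interpolation=3),a[:,120:520]])[:,:,::-1])
c=get_calibration('side');print(proj(c,[[485.5,290.7,10]]))
E
```

```text
clock: 25.7
eef_pos: [581.6, 21.0, 126.0]
tool_rot: [3.14, 0.003, 2.705]
force: [-0.3, 0.1, -2.5]
width: 32.4
gripper_force: 59.8
clock: 26.32
eef_pos: [517.6, 201.9, 123.4]
tool_rot: [-3.14, -0.001, 2.705]
force: [-0.1, 0.1, -2.6]
width: 32.4
gripper_force: 59.8
clock: 26.95
eef_pos: [488.5, 289.6, 93.6]
tool_rot: [3.138, 0.004, 2.703]
force: [0.2, -0.2, -2.8]
width: 32.0
gripper_force: 59.9
clock: 27.58
eef_pos: [486.1, 290.7, 68.9]
tool_rot: [3.14, 0.001, 2.705]
force: [-0.9, -0.5, -1.9]
width: 32.3
gripper_force: 59.9
[486.08002661 290.74450812  68.89344689]
[[217.2 311.9]]
```

View pics/ts6.png

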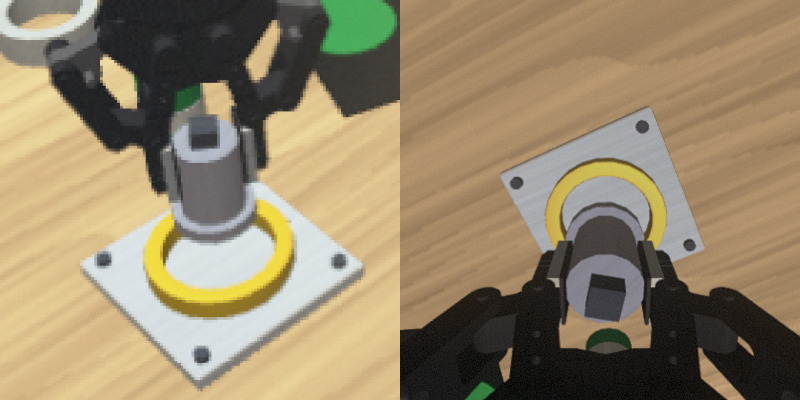

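The adapter hangs upright, centred laterally over the ring. Lower it into the recess.

```bash
python3 -m creep '[{"dx":0,"dy":0,"dz":-0.03,"rx":0,"ry":0,"rz":0,"grip":1},{"dx":0,"dy":0,"dz":-0.055,"rx":0,"ry":0,"rz":0,"grip":1},{"dx":0,"dy":0,"dz":-0.075,"rx":0,"ry":0,"rz":0,"grip":1},{"dx":0,"dy":0,"dz":-0.085,"rx":0,"ry":0,"rz":0,"grip":1},{"dx":0,"dy":0,"dz":-0.085,"rx":0,"ry":0,"rz":0,"grip":1}]'
python3 -m creep '[{"dx":0,"dy":0,"dz":-0.003,"rx":0,"ry":0,"rz":0,"grip":1},{"dx":0,"dy":0,"dz":-0.006,"rx":0,"ry":0,"rz":0,"grip":1},{"dx":0,"dy":0,"dz":-0.007,"rx":0,"ry":0,"rz":0,"grip":1},{"dx":0,"dy":0,"dz":-0.007,"rx":0,"ry":0,"rz":0,"grip":1},{"dx":0,"dy":0,"dz":-0.007,"rx":0,"ry":0,"rz":0,"grip":1}]'
```

```text
clock: 28.3
eef_pos: [485.4, 290.4, 33.7]
tool_rot: [-3.141, -0.0, 2.705]
force: [0.2, -0.1, -1.8]
width: 32.5
gripper_force: 59.9
clock: 28.92
eef_pos: [485.7, 290.8, 31.9]
tool_rot: [3.141, 0.0, 2.705]
force: [-1.1, 0.0, 5.8]
width: 32.7
gripper_force: 60.6
```

```bash
python3 -m creep '[{"dx":0,"dy":0,"dz":0,"rx":0,"ry":0,"rz":0,"grip":-1},{"dx":0,"dy":0,"dz":0,"rx":0,"ry":0,"rz":0,"grip":-1},{"dx":0,"dy":0,"dz":0,"rx":0,"ry":0,"rz":0,"grip":-1},{"dx":0,"dy":0,"dz":0,"rx":0,"ry":0,"rz":0,"grip":-1},{"dx":0,"dy":0,"dz":0.05,"rx":0,"ry":0,"rz":0,"grip":-1}]'
python3 -m creep '[{"dx":0,"dy":0,"dz":0.1,"rx":0,"ry":0,"rz":0,"grip":-1},{"dx":0,"dy":0,"dz":0.22,"rx":0,"ry":0,"rz":0,"grip":-1},{"dx":0,"dy":0,"dz":0.34,"rx":0,"ry":0,"rz":0,"grip":-1},{"dx":0,"dy":0,"dz":0.45,"rx":0,"ry":0,"rz":0,"grip":-1},{"dx":0,"dy":0,"dz":0.453,"rx":0,"ry":0,"rz":0,"grip":-1}]'
python3 - <<'E'
from h import *
b=snap('side','s7.png');a=snap('wrist','w7.png')
cv2.imwrite('pics/ts7.png',np.hstack([cv2.resize(b[220:360,140:280],(400,400),interpolation=3),a[:,120:520]])[:,:,::-1])
E
```

```text
clock: 29.55
eef_pos: [484.5, 289.9, 50.3]
tool_rot: [-3.139, -0.002, 2.705]
force: [0.2, -0.3, 0.3]
width: 85.6
gripper_force: 0.0
clock: 30.18
eef_pos: [487.6, 291.7, 236.1]
tool_rot: [3.135, 0.004, 2.705]
force: [0.7, 0.1, 0.4]
width: 85.7
gripper_force: 0.0
```

View pics/ts7.png

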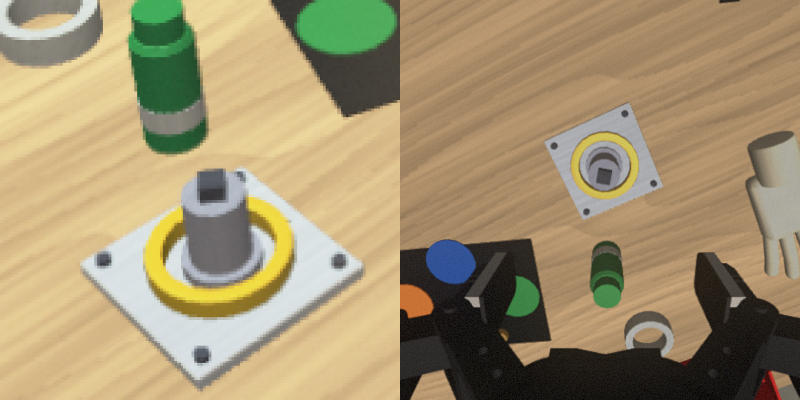

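The adapter stands upright inside the ring in both views, at crop (222,235) and (604,165). Now the green can back.

```bash
python3 -m creep '[{"dx":0.01,"dy":-0.06,"dz":0,"rx":0,"ry":0,"rz":0,"grip":-1},{"dx":0.03,"dy":-0.18,"dz":0,"rx":0,"ry":0,"rz":0,"grip":-1},{"dx":0.05,"dy":-0.31,"dz":0,"rx":0,"ry":0,"rz":0,"grip":-1},{"dx":0.07,"dy":-0.44,"dz":0,"rx":0,"ry":0,"rz":0,"grip":-1},{"dx":0.1,"dy":-0.57,"dz":0,"rx":0,"ry":0,"rz":0,"grip":-1}]'
python3 -m creep '[{"dx":0.02,"dy":-0.13,"dz":0,"rx":0,"ry":0,"rz":0,"grip":-1},{"dx":0.04,"dy":-0.26,"dz":0,"rx":0,"ry":0,"rz":0,"grip":-1},{"dx":0.07,"dy":-0.39,"dz":0,"rx":0,"ry":0,"rz":0,"grip":-1},{"dx":0.1,"dy":-0.52,"dz":0,"rx":0,"ry":0,"rz":0,"grip":-1},{"dx":0.12,"dy":-0.65,"dz":0,"rx":0,"ry":0,"rz":0,"grip":-1}]'
python3 -m creep '[{"dx":0.02,"dy":-0.13,"dz":0,"rx":0,"ry":0,"rz":0,"grip":-1},{"dx":0.035,"dy":-0.23,"dz":0,"rx":0,"ry":0,"rz":0,"grip":-1},{"dx":0.047,"dy":-0.3145,"dz":0,"rx":0,"ry":0,"rz":0,"grip":-1},{"dx":0.047,"dy":-0.3145,"dz":0,"rx":0,"ry":0,"rz":0,"grip":-1},{"dx":0.047,"dy":-0.3145,"dz":-0.05,"rx":0,"ry":0,"rz":0,"grip":-1}]'
python3 -m creep '[{"dx":0,"dy":0,"dz":-0.1,"rx":0,"ry":0,"rz":0,"grip":-1},{"dx":0,"dy":0,"dz":-0.2,"rx":0,"ry":0,"rz":0,"grip":-1},{"dx":0,"dy":0,"dz":-0.29,"rx":0,"ry":0,"rz":0,"grip":-1},{"dx":0,"dy":0,"dz":-0.34,"rx":0,"ry":0,"rz":0,"grip":-1},{"dx":0,"dy":0,"dz":-0.37,"rx":0,"ry":0,"rz":0,"grip":-1}]'
python3 -m creep '[{"dx":0,"dy":0,"dz":0,"rx":0,"ry":0,"rz":0,"grip":1},{"dx":0,"dy":0,"dz":0,"rx":0,"ry":0,"rz":0,"grip":1},{"dx":0,"dy":0,"dz":0,"rx":0,"ry":0,"rz":0,"grip":1},{"dx":0,"dy":0,"dz":0,"rx":0,"ry":0,"rz":0,"grip":1},{"dx":0,"dy":0,"dz":0,"rx":0,"ry":0,"rz":0,"grip":1}]'
```

```text
clock: 30.9
eef_pos: [524.4, 61.0, 230.8]
tool_rot: [-3.14, -0.003, 2.705]
force: [1.6, 1.2, 0.3]
width: 85.2
gripper_force: 0.0
clock: 31.52
eef_pos: [572.9, -198.6, 230.4]
tool_rot: [-3.141, -0.003, 2.705]
force: [1.5, 0.1, 0.5]
width: 85.5
gripper_force: 0.0
clock: 32.15
eef_pos: [592.6, -322.8, 211.7]
tool_rot: [3.141, -0.0, 2.705]
force: [0.1, 0.8, -0.1]
width: 85.2
gripper_force: 0.0
clock: 32.78
eef_pos: [592.0, -322.2, 63.1]
tool_rot: [3.141, -0.002, 2.705]
force: [0.3, 0.4, 0.5]
width: 85.2
gripper_force: 0.0
clock: 33.4
eef_pos: [593.6, -323.4, 66.1]
tool_rot: [3.141, 0.003, 2.705]
force: [0.4, 2.1, 6.5]
width: 50.3
gripper_force: 63.1
```

```bash
python3 -m creep '[{"dx":0,"dy":0,"dz":0.04,"rx":0,"ry":0,"rz":0,"grip":1},{"dx":0,"dy":0,"dz":0.13,"rx":0,"ry":0,"rz":0,"grip":1},{"dx":0,"dy":0,"dz":0.23,"rx":0,"ry":0,"rz":0,"grip":1},{"dx":0,"dy":0,"dz":0.33,"rx":0,"ry":0,"rz":0,"grip":1},{"dx":0,"dy":0,"dz":0.4,"rx":0,"ry":0,"rz":0,"grip":1}]'
python3 -m creep '[{"dx":0.002,"dy":0.06,"dz":0,"rx":0,"ry":0,"rz":0,"grip":1},{"dx":0.004,"dy":0.16,"dz":0,"rx":0,"ry":0,"rz":0,"grip":1},{"dx":0.006,"dy":0.27,"dz":0,"rx":0,"ry":0,"rz":0,"grip":1},{"dx":0.008,"dy":0.38,"dz":0,"rx":0,"ry":0,"rz":0,"grip":1},{"dx":0.01,"dy":0.49,"dz":0,"rx":0,"ry":0,"rz":0,"grip":1}]'
python3 -m creep '[{"dx":0.002,"dy":0.11,"dz":0,"rx":0,"ry":0,"rz":0,"grip":1},{"dx":0.005,"dy":0.22,"dz":0,"rx":0,"ry":0,"rz":0,"grip":1},{"dx":0.008,"dy":0.33,"dz":0,"rx":0,"ry":0,"rz":0,"grip":1},{"dx":0.01,"dy":0.43,"dz":0,"rx":0,"ry":0,"rz":0,"grip":1},{"dx":0.012,"dy":0.51,"dz":0,"rx":0,"ry":0,"rz":0,"grip":1}]'
python3 -m creep '[{"dx":0.005,"dy":0.051,"dz":0,"rx":0,"ry":0,"rz":0,"grip":1},{"dx":0.005,"dy":0.051,"dz":-0.06,"rx":0,"ry":0,"rz":0,"grip":1},{"dx":0.005,"dy":0.051,"dz":-0.15,"rx":0,"ry":0,"rz":0,"grip":1},{"dx":0.005,"dy":0.051,"dz":-0.25,"rx":0,"ry":0,"rz":0,"grip":1},{"dx":0.005,"dy":0.051,"dz":-0.32,"rx":0,"ry":0,"rz":0,"grip":1}]'
python3 -m creep '[{"dx":0,"dy":0,"dz":-0.04,"rx":0,"ry":0,"rz":0,"grip":1},{"dx":0,"dy":0,"dz":-0.06,"rx":0,"ry":0,"rz":0,"grip":1},{"dx":0,"dy":0,"dz":-0.071,"rx":0,"ry":0,"rz":0,"grip":1},{"dx":0,"dy":0,"dz":-0.076,"rx":0,"ry":0,"rz":0,"grip":1},{"dx":0,"dy":0,"dz":-0.076,"rx":0,"ry":0,"rz":0,"grip":1}]'
```

```text
clock: 34.02
eef_pos: [592.2, -323.7, 227.0]
tool_rot: [-3.141, 0.002, 2.704]
force: [1.1, -1.7, -3.5]
width: 50.5
gripper_force: 63.1
clock: 34.65
eef_pos: [594.9, -124.0, 223.4]
tool_rot: [3.142, -0.003, 2.706]
force: [-0.6, 0.5, -2.8]
width: 50.4
gripper_force: 63.1
clock: 35.28
eef_pos: [599.1, 80.3, 223.3]
tool_rot: [-3.141, -0.003, 2.707]
force: [0.6, -0.8, -2.7]
width: 51.1
gripper_force: 63.1
clock: 35.9
eef_pos: [601.6, 96.7, 94.3]
tool_rot: [-3.139, -0.002, 2.704]
force: [0.6, 0.5, -2.6]
width: 50.6
gripper_force: 63.0
clock: 36.52
eef_pos: [603.9, 97.2, 68.1]
tool_rot: [3.14, 0.002, 2.705]
force: [-1.4, -0.3, 4.8]
width: 50.6
gripper_force: 63.6
```

```bash
python3 -m creep '[{"dx":0,"dy":0,"dz":0,"rx":0,"ry":0,"rz":0,"grip":-1},{"dx":0,"dy":0,"dz":0,"rx":0,"ry":0,"rz":0,"grip":-1},{"dx":0,"dy":0,"dz":0,"rx":0,"ry":0,"rz":0,"grip":-1},{"dx":0,"dy":0,"dz":0,"rx":0,"ry":0,"rz":0,"grip":-1},{"dx":0,"dy":0,"dz":0.05,"rx":0,"ry":0,"rz":0,"grip":-1}]'
python3 -m creep '[{"dx":0,"dy":0,"dz":0.1,"rx":0,"ry":0,"rz":0,"grip":-1},{"dx":0,"dy":0,"dz":0.22,"rx":0,"ry":0,"rz":0,"grip":-1},{"dx":0,"dy":0,"dz":0.33,"rx":0,"ry":0,"rz":0,"grip":-1},{"dx":0,"dy":0,"dz":0.366,"rx":0,"ry":0,"rz":0,"grip":-1},{"dx":0,"dy":0,"dz":0.366,"rx":0,"ry":0,"rz":0,"grip":-1}]'
python3 -m creep '[{"dx":-0.01,"dy":-0.06,"dz":0,"rx":0,"ry":0,"rz":0,"grip":-1},{"dx":-0.04,"dy":-0.18,"dz":0,"rx":0,"ry":0,"rz":0,"grip":-1},{"dx":-0.07,"dy":-0.3,"dz":0,"rx":0,"ry":0,"rz":0,"grip":-1},{"dx":-0.09,"dy":-0.42,"dz":0,"rx":0,"ry":0,"rz":0,"grip":-1},{"dx":-0.12,"dy":-0.54,"dz":0,"rx":0,"ry":0,"rz":0,"grip":-1}]'
python3 -m creep '[{"dx":-0.03,"dy":-0.12,"dz":0,"rx":0,"ry":0,"rz":0,"grip":-1},{"dx":-0.05,"dy":-0.25,"dz":0,"rx":0,"ry":0,"rz":0,"grip":-1},{"dx":-0.08,"dy":-0.38,"dz":0,"rx":0,"ry":0,"rz":0,"grip":-1},{"dx":-0.107,"dy":-0.493,"dz":0,"rx":0,"ry":0,"rz":0,"grip":-1},{"dx":-0.107,"dy":-0.493,"dz":0,"rx":0,"ry":0,"rz":0,"grip":-1}]'
python3 -m creep '[{"dx":0,"dy":0,"dz":-0.04,"rx":0,"ry":0,"rz":0,"grip":-1},{"dx":0,"dy":0,"dz":-0.15,"rx":0,"ry":0,"rz":0,"grip":-1},{"dx":0,"dy":0,"dz":-0.26,"rx":0,"ry":0,"rz":0,"grip":-1},{"dx":0,"dy":0,"dz":-0.35,"rx":0,"ry":0,"rz":0,"grip":-1},{"dx":0,"dy":0,"dz":-0.4,"rx":0,"ry":0,"rz":0,"grip":-1}]'
python3 -m creep '[{"dx":0,"dy":0,"dz":-0.02,"rx":0,"ry":0,"rz":0,"grip":-1},{"dx":0,"dy":0,"dz":-0.02,"rx":0,"ry":0,"rz":0,"grip":1},{"dx":0,"dy":0,"dz":-0.02,"rx":0,"ry":0,"rz":0,"grip":1},{"dx":0,"dy":0,"dz":-0.02,"rx":0,"ry":0,"rz":0,"grip":1},{"dx":0,"dy":0,"dz":-0.02,"rx":0,"ry":0,"rz":0,"grip":1}]'
```

```text
clock: 37.15
eef_pos: [601.8, 97.0, 84.9]
tool_rot: [-3.14, -0.003, 2.705]
force: [-0.4, -0.2, 0.5]
width: 85.4
gripper_force: 0.0
clock: 37.78
eef_pos: [603.4, 97.3, 233.0]
tool_rot: [3.141, 0.001, 2.705]
force: [0.8, -0.0, -0.3]
width: 85.4
gripper_force: 0.0
clock: 38.4
eef_pos: [553.7, -119.9, 230.3]
tool_rot: [-3.141, -0.003, 2.705]
force: [0.5, -0.3, 0.1]
width: 85.0
gripper_force: 0.0
clock: 39.02
eef_pos: [508.9, -320.7, 230.3]
tool_rot: [-3.138, -0.003, 2.697]
force: [0.9, 0.5, 0.7]
width: 85.5
gripper_force: 0.0
clock: 39.65
eef_pos: [511.1, -312.0, 68.5]
tool_rot: [3.14, -0.006, 2.708]
force: [-0.1, -0.8, 0.7]
width: 85.2
gripper_force: 0.0
clock: 40.28
eef_pos: [513.2, -316.0, 65.5]
tool_rot: [3.141, 0.002, 2.705]
force: [0.4, 2.0, 4.6]
width: 48.8
gripper_force: 62.6
```

```bash
python3 -m creep '[{"dx":0,"dy":0,"dz":0.04,"rx":0,"ry":0,"rz":0,"grip":1},{"dx":0,"dy":0,"dz":0.13,"rx":0,"ry":0,"rz":0,"grip":1},{"dx":0,"dy":0,"dz":0.23,"rx":0,"ry":0,"rz":0,"grip":1},{"dx":0,"dy":0,"dz":0.33,"rx":0,"ry":0,"rz":0,"grip":1},{"dx":0,"dy":0,"dz":0.4,"rx":0,"ry":0,"rz":0,"grip":1}]'
python3 -m creep '[{"dx":0.008,"dy":0.06,"dz":0,"rx":0,"ry":0,"rz":0,"grip":1},{"dx":0.022,"dy":0.15,"dz":0,"rx":0,"ry":0,"rz":0,"grip":1},{"dx":0.036,"dy":0.25,"dz":0,"rx":0,"ry":0,"rz":0,"grip":1},{"dx":0.05,"dy":0.35,"dz":0,"rx":0,"ry":0,"rz":0,"grip":1},{"dx":0.065,"dy":0.45,"dz":0,"rx":0,"ry":0,"rz":0,"grip":1}]'
python3 -m creep '[{"dx":0.015,"dy":0.1,"dz":0,"rx":0,"ry":0,"rz":0,"grip":1},{"dx":0.026,"dy":0.17,"dz":0,"rx":0,"ry":0,"rz":0,"grip":1},{"dx":0.032,"dy":0.212,"dz":0,"rx":0,"ry":0,"rz":0,"grip":1},{"dx":0.032,"dy":0.212,"dz":0,"rx":0,"ry":0,"rz":0,"grip":1},{"dx":0.032,"dy":0.212,"dz":-0.04,"rx":0,"ry":0,"rz":0,"grip":1}]'
python3 -m creep '[{"dx":0,"dy":0,"dz":-0.1,"rx":0,"ry":0,"rz":0,"grip":1},{"dx":0,"dy":0,"dz":-0.19,"rx":0,"ry":0,"rz":0,"grip":1},{"dx":0,"dy":0,"dz":-0.27,"rx":0,"ry":0,"rz":0,"grip":1},{"dx":0,"dy":0,"dz":-0.31,"rx":0,"ry":0,"rz":0,"grip":1},{"dx":0,"dy":0,"dz":-0.33,"rx":0,"ry":0,"rz":0,"grip":1}]'
python3 -m creep '[{"dx":0,"dy":0,"dz":-0.009,"rx":0,"ry":0,"rz":0,"grip":1},{"dx":0,"dy":0,"dz":-0.017,"rx":0,"ry":0,"rz":0,"grip":1},{"dx":0,"dy":0,"dz":-0.023,"rx":0,"ry":0,"rz":0,"grip":1},{"dx":0,"dy":0,"dz":-0.026,"rx":0,"ry":0,"rz":0,"grip":1},{"dx":0,"dy":0,"dz":-0.026,"rx":0,"ry":0,"rz":0,"grip":1}]'
```

```text
clock: 40.9
eef_pos: [512.2, -316.5, 227.1]
tool_rot: [-3.141, 0.002, 2.704]
force: [0.2, -0.8, -2.6]
width: 48.8
gripper_force: 62.6
clock: 41.52
eef_pos: [537.8, -135.1, 225.1]
tool_rot: [-3.141, -0.0, 2.704]
force: [1.6, 0.3, -2.9]
width: 48.5
gripper_force: 62.7
clock: 42.15
eef_pos: [551.9, -53.3, 209.1]
tool_rot: [-3.141, 0.003, 2.703]
force: [1.2, -0.3, -2.8]
width: 48.7
gripper_force: 62.7
clock: 42.78
eef_pos: [550.7, -52.3, 75.6]
tool_rot: [-3.141, -0.001, 2.703]
force: [0.6, -0.2, -2.5]
width: 48.7
gripper_force: 62.6
clock: 43.4
eef_pos: [551.7, -51.2, 67.5]
tool_rot: [3.141, 0.001, 2.705]
force: [-1.8, 0.6, 6.4]
width: 48.3
gripper_force: 63.4
```

```bash
python3 -m creep '[{"dx":0,"dy":0,"dz":0,"rx":0,"ry":0,"rz":0,"grip":-1},{"dx":0,"dy":0,"dz":0,"rx":0,"ry":0,"rz":0,"grip":-1},{"dx":0,"dy":0,"dz":0,"rx":0,"ry":0,"rz":0,"grip":-1},{"dx":0,"dy":0,"dz":0,"rx":0,"ry":0,"rz":0,"grip":-1},{"dx":0,"dy":0,"dz":0.05,"rx":0,"ry":0,"rz":0,"grip":-1}]'
python3 -m creep '[{"dx":0,"dy":0,"dz":0.1,"rx":0,"ry":0,"rz":0,"grip":-1},{"dx":0,"dy":0,"dz":0.22,"rx":0,"ry":0,"rz":0,"grip":-1},{"dx":0,"dy":0,"dz":0.33,"rx":0,"ry":0,"rz":0,"grip":-1},{"dx":0,"dy":0,"dz":0.366,"rx":0,"ry":0,"rz":0,"grip":-1},{"dx":0,"dy":0,"dz":0.366,"rx":0,"ry":0,"rz":0,"grip":-1}]'
python3 -m creep '[{"dx":-0.05,"dy":-0.11,"dz":0,"rx":0,"ry":0,"rz":0,"grip":-1},{"dx":-0.11,"dy":-0.24,"dz":0,"rx":0,"ry":0,"rz":0,"grip":-1},{"dx":-0.17,"dy":-0.37,"dz":0,"rx":0,"ry":0,"rz":0,"grip":-1},{"dx":-0.23,"dy":-0.5,"dz":0,"rx":0,"ry":0,"rz":0,"grip":-1},{"dx":-0.28,"dy":-0.61,"dz":0,"rx":0,"ry":0,"rz":0,"grip":-1}]'
python3 -m creep '[{"dx":-0.017,"dy":-0.035,"dz":0,"rx":0,"ry":0,"rz":0,"grip":-1},{"dx":-0.017,"dy":-0.035,"dz":0,"rx":0,"ry":0,"rz":0,"grip":-1},{"dx":-0.017,"dy":-0.035,"dz":-0.08,"rx":0,"ry":0,"rz":0,"grip":-1},{"dx":-0.017,"dy":-0.035,"dz":-0.16,"rx":0,"ry":0,"rz":0,"grip":-1},{"dx":-0.017,"dy":-0.035,"dz":-0.2,"rx":0,"ry":0,"rz":0,"grip":-1}]'
python3 -m creep '[{"dx":0,"dy":0,"dz":-0.07,"rx":0,"ry":0,"rz":0,"grip":-1},{"dx":0,"dy":0,"dz":-0.14,"rx":0,"ry":0,"rz":0,"grip":-1},{"dx":0,"dy":0,"dz":-0.19,"rx":0,"ry":0,"rz":0,"grip":-1},{"dx":0,"dy":0,"dz":-0.22,"rx":0,"ry":0,"rz":0,"grip":-1},{"dx":0,"dy":0,"dz":-0.22,"rx":0,"ry":0,"rz":0,"grip":-1}]'
python3 -m creep '[{"dx":0,"dy":0,"dz":0,"rx":0,"ry":0,"rz":0,"grip":1},{"dx":0,"dy":0,"dz":0,"rx":0,"ry":0,"rz":0,"grip":1},{"dx":0,"dy":0,"dz":0,"rx":0,"ry":0,"rz":0,"grip":1},{"dx":0,"dy":0,"dz":0,"rx":0,"ry":0,"rz":0,"grip":1},{"dx":0,"dy":0,"dz":0,"rx":0,"ry":0,"rz":0,"grip":1}]'
```

```text
clock: 44.02
eef_pos: [549.9, -51.1, 85.1]
tool_rot: [-3.14, -0.003, 2.705]
force: [-0.1, 0.4, 0.1]
width: 85.2
gripper_force: 0.0
clock: 44.65
eef_pos: [551.3, -51.1, 232.9]
tool_rot: [3.141, 0.001, 2.705]
force: [-0.0, 0.6, -0.0]
width: 85.7
gripper_force: 0.0
clock: 45.28
eef_pos: [436.8, -296.5, 230.4]
tool_rot: [-3.142, -0.004, 2.704]
force: [-0.3, -0.5, -0.2]
width: 85.4
gripper_force: 0.0
clock: 45.9
eef_pos: [432.7, -306.2, 150.4]
tool_rot: [3.14, -0.003, 2.708]
force: [0.3, -0.4, -0.3]
width: 85.2
gripper_force: 0.0
clock: 46.52
eef_pos: [432.5, -308.4, 64.0]
tool_rot: [3.141, -0.001, 2.706]
force: [0.2, -0.2, 0.5]
width: 85.3
gripper_force: 0.0
clock: 47.15
eef_pos: [432.9, -309.5, 65.6]
tool_rot: [3.142, 0.002, 2.705]
force: [0.5, 0.1, 5.2]
width: 46.4
gripper_force: 61.2
```

```bash
python3 -m creep '[{"dx":0,"dy":0,"dz":0.04,"rx":0,"ry":0,"rz":0,"grip":1},{"dx":0,"dy":0,"dz":0.13,"rx":0,"ry":0,"rz":0,"grip":1},{"dx":0,"dy":0,"dz":0.23,"rx":0,"ry":0,"rz":0,"grip":1},{"dx":0,"dy":0,"dz":0.33,"rx":0,"ry":0,"rz":0,"grip":1},{"dx":0,"dy":0,"dz":0.4,"rx":0,"ry":0,"rz":0,"grip":1}]'
python3 -m creep '[{"dx":0.015,"dy":0.06,"dz":0,"rx":0,"ry":0,"rz":0,"grip":1},{"dx":0.04,"dy":0.16,"dz":0,"rx":0,"ry":0,"rz":0,"grip":1},{"dx":0.065,"dy":0.26,"dz":0,"rx":0,"ry":0,"rz":0,"grip":1},{"dx":0.09,"dy":0.36,"dz":0,"rx":0,"ry":0,"rz":0,"grip":1},{"dx":0.118,"dy":0.48,"dz":0,"rx":0,"ry":0,"rz":0,"grip":1}]'
python3 -m creep '[{"dx":0.025,"dy":0.1,"dz":0,"rx":0,"ry":0,"rz":0,"grip":1},{"dx":0.05,"dy":0.2,"dz":0,"rx":0,"ry":0,"rz":0,"grip":1},{"dx":0.075,"dy":0.3,"dz":0,"rx":0,"ry":0,"rz":0,"grip":1},{"dx":0.092,"dy":0.37,"dz":0,"rx":0,"ry":0,"rz":0,"grip":1},{"dx":0.1,"dy":0.401,"dz":0,"rx":0,"ry":0,"rz":0,"grip":1}]'
python3 -m creep '[{"dx":0,"dy":0,"dz":0,"rx":0,"ry":0,"rz":0,"grip":1},{"dx":0,"dy":0,"dz":-0.07,"rx":0,"ry":0,"rz":0,"grip":1},{"dx":0,"dy":0,"dz":-0.17,"rx":0,"ry":0,"rz":0,"grip":1},{"dx":0,"dy":0,"dz":-0.26,"rx":0,"ry":0,"rz":0,"grip":1},{"dx":0,"dy":0,"dz":-0.33,"rx":0,"ry":0,"rz":0,"grip":1}]'
python3 -m creep '[{"dx":0,"dy":0,"dz":-0.03,"rx":0,"ry":0,"rz":0,"grip":1},{"dx":0,"dy":0,"dz":-0.05,"rx":0,"ry":0,"rz":0,"grip":1},{"dx":0,"dy":0,"dz":-0.061,"rx":0,"ry":0,"rz":0,"grip":1},{"dx":0,"dy":0,"dz":-0.066,"rx":0,"ry":0,"rz":0,"grip":1},{"dx":0,"dy":0,"dz":-0.066,"rx":0,"ry":0,"rz":0,"grip":1}]'
```

```text
clock: 47.78
eef_pos: [432.5, -309.5, 227.3]
tool_rot: [-3.141, 0.002, 2.705]
force: [0.2, -0.9, -2.2]
width: 46.9
gripper_force: 62.1
clock: 48.4
eef_pos: [479.5, -116.5, 225.4]
tool_rot: [-3.141, 0.001, 2.703]
force: [1.3, -0.7, -2.2]
width: 46.7
gripper_force: 62.1
clock: 49.02
eef_pos: [519.5, 45.0, 225.1]
tool_rot: [3.141, -0.0, 2.707]
force: [-0.7, 0.7, -1.6]
width: 46.9
gripper_force: 62.1
clock: 49.65
eef_pos: [518.9, 40.7, 91.5]
tool_rot: [-3.14, -0.0, 2.702]
force: [0.8, -0.2, -1.9]
width: 46.7
gripper_force: 62.1
clock: 50.28
eef_pos: [520.2, 42.9, 67.6]
tool_rot: [3.141, 0.001, 2.705]
force: [-0.7, -1.1, 5.3]
width: 46.3
gripper_force: 62.7
```

Contact is made. Release, rise, and move away to the left so the top view is clear.

```bash
python3 -m creep '[{"dx":0,"dy":0,"dz":0,"rx":0,"ry":0,"rz":0,"grip":-1},{"dx":0,"dy":0,"dz":0,"rx":0,"ry":0,"rz":0,"grip":-1},{"dx":0,"dy":0,"dz":0,"rx":0,"ry":0,"rz":0,"grip":-1},{"dx":0,"dy":0,"dz":0,"rx":0,"ry":0,"rz":0,"grip":-1},{"dx":0,"dy":0,"dz":0.05,"rx":0,"ry":0,"rz":0,"grip":-1}]'
python3 -m creep '[{"dx":0,"dy":0,"dz":0.1,"rx":0,"ry":0,"rz":0,"grip":-1},{"dx":0,"dy":0,"dz":0.22,"rx":0,"ry":0,"rz":0,"grip":-1},{"dx":0,"dy":0,"dz":0.33,"rx":0,"ry":0,"rz":0,"grip":-1},{"dx":0,"dy":0,"dz":0.39,"rx":0,"ry":0,"rz":0,"grip":-1},{"dx":0,"dy":0,"dz":0.39,"rx":0,"ry":0,"rz":0,"grip":-1}]'
python3 -m creep '[{"dx":-0.05,"dy":-0.12,"dz":0,"rx":0,"ry":0,"rz":0,"grip":-1},{"dx":-0.1,"dy":-0.24,"dz":0,"rx":0,"ry":0,"rz":0,"grip":-1},{"dx":-0.15,"dy":-0.36,"dz":0,"rx":0,"ry":0,"rz":0,"grip":-1},{"dx":-0.19,"dy":-0.48,"dz":0,"rx":0,"ry":0,"rz":0,"grip":-1},{"dx":-0.23,"dy":-0.6,"dz":0,"rx":0,"ry":0,"rz":0,"grip":-1}]'
python3 -m creep '[{"dx":0,"dy":-0.13,"dz":0,"rx":0,"ry":0,"rz":0,"grip":-1},{"dx":0,"dy":-0.26,"dz":0,"rx":0,"ry":0,"rz":0,"grip":-1},{"dx":0,"dy":-0.35,"dz":0,"rx":0,"ry":0,"rz":0,"grip":-1},{"dx":0,"dy":-0.35,"dz":0,"rx":0,"ry":0,"rz":0,"grip":-1},{"dx":0,"dy":-0.35,"dz":0,"rx":0,"ry":0,"rz":0,"grip":-1}]'
python3 - <<'E'
from h import *
a=snap('top','t9.png');b=snap('side','s9.png')
cv2.imwrite('pics/ts9.png',np.hstack([cv2.resize(a[130:260,150:400],(400,208)),cv2.resize(b[130:360,150:400],(400,368))[:208]]) [:,:,::-1])
z=np.vstack([cv2.resize(a[130:270,150:410],(520,280)),cv2.resize(b[140:350,150:410],(390,315))[:, :390] if False else cv2.resize(b[140:300,150:410],(520,320))])
cv2.imwrite('pics/ts9.png',z[:,:,::-1])
E
```

```text
clock: 50.9
eef_pos: [518.4, 43.1, 85.2]
tool_rot: [-3.14, -0.003, 2.705]
force: [0.4, 0.1, 0.1]
width: 84.9
gripper_force: 0.0
clock: 51.52
eef_pos: [520.7, 43.3, 243.9]
tool_rot: [3.139, 0.003, 2.705]
force: [-0.2, 0.7, -0.1]
width: 85.5
gripper_force: 0.0
clock: 52.15
eef_pos: [426.2, -197.9, 241.0]
tool_rot: [-3.141, -0.002, 2.705]
force: [0.1, -0.8, -0.4]
width: 85.2
gripper_force: 0.0
clock: 52.78
eef_pos: [427.1, -335.5, 240.9]
tool_rot: [3.14, -0.003, 2.705]
force: [-0.1, 0.5, 0.2]
width: 85.7
gripper_force: 0.0
```

View pics/ts9.png

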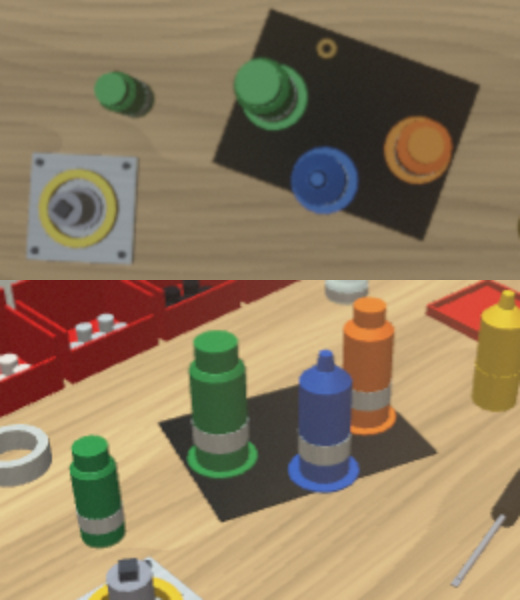

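All three stand upright on pads of their own colour: green (262,88), blue (322,180), orange (420,150) in the crop. The adapter is in the ring. I measure centring on the pads numerically.

Run:
```python
from h import *
a=cv2.imread('pics/t0.png') if 0 else cv2.imread('pics/top0.png')
def shift(n0,n9,boxes):
  A=cv2.imread(n0);B=cv2.imread(n9)
  for k,(x0,y0,x1,y1) in boxes.items():
    t=cv2.resize(A[y0:y1,x0:x1],None,fx=8,fy=8,interpolation=3);w=cv2.resize(B[y0-5:y1+5,x0-5:x1+5],None,fx=8,fy=8,interpolation=3)
    r=cv2.matchTemplate(w,t,cv2.TM_CCOEFF_NORMED);_,v,_,l=cv2.minMaxLoc(r);print(n9,k,(l[0]-40)/8,(l[1]-40)/8,round(v,3))
shift('pics/top0.png','pics/t9.png',dict(g=(266,158,292,184),o=(353,193,374,214),b=(299,210,322,232)))
shift('pics/side0.png','pics/s9.png',dict(g=(244,166,274,215),o=(321,149,348,190),b=(298,175,326,225)))
```

```text
pics/t9.png g 0.0 0.0 0.994
pics/t9.png o 0.0 0.0 0.98
pics/t9.png b 1.0 0.0 0.932
pics/s9.png g 0.0 0.0 0.994
pics/s9.png o 0.0 0.0 0.991
pics/s9.png b 1.0 0.0 0.967
```

```bash
python3 -c "
from cell import ctrl
print(ctrl.finish_job())"
```

```text
the job is handed in; nothing more can be done
None
```

I handed the job in at about 53 s: the adapter stands upright in the cradle recess, and all three containers stood in the red tray before being set back upright on their own pads, each within about 2 mm of where it started.

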